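# Zero the angle gauge on the surface plate and hold it to the sloped flange

### The job

Take the digital angle gauge that lies on its back on the bench, stand it gently upright on its metal base on the granite surface plate and let go of it for a moment so that it takes its zero. Then pick it up again and hold its base flush on the sloped outlet flange of the starter casting, in the middle of the face, with its length running straight up and down the slope, pressing lightly and steadily so that it cannot slide or rock. Finish while still gripping it there; do not shift the casting or disturb the other things on the bench.

Things in the scene. Friction and masses are not known exactly. Their poses are not given: they have to be found in the camera images.
- gauge: Digital angle gauge, a flat box 68 mm long, 58 tall, 24 thick, about 0.2 kg: black, display on one broad face, an 8 mm high bare aluminium base along one long edge. Origin: centre of the base's underside; x along its length, y through its thickness (display on the -y face), z from base to top. Starts lying on its back on the bench, display (-y) up, base towards the robot within 25 degrees.
- gauge_mid (a point): Middle of the angle gauge's box, 29 mm above its base; axes as gauge. 12 mm above the bench while it lies on its back. Free space all round; it can be pinched by its two ends (68 mm apart) or by its two broad faces (24 mm apart).
- plate: Black granite surface plate, a fixed block 220 mm (x) by 180 mm (y), 45 mm high. Origin at the centre of its underside, z up. It stands on one side of the bench, left or right; the casting is on the other side.
- plate_top (a point): Centre of the surface plate's flat top, 45 mm above the bench; axes as plate.
- stand: Black steel bench stand with the aluminium starter casting clamped in it, fixed. Origin on the bench under the flange's tilting axis, which is level, along y, 125 mm up. Foot 200 (x) by 235 mm, upright cheek at y = +120 mm, 153 mm high. The casting's barrel, 100 mm thick, lies along y from -110 to +115 mm. The clamped casting does not give to a push of 25 N.
- flange (a point): Centre of the machined face of the casting's outlet flange, 0.18 to 0.21 m above the bench: 104 mm along x by 74 mm along y, 14 mm thick, with a 30 mm bore in the middle and an 8 mm bolt hole near each corner. z is its outward normal, y is level, x runs up the slope. The face slopes down towards the robot (normal leans to the robot) by 14 to 34 degrees, different each time.
- socket: Bystander: steel socket standing on end, 28 mm across, 60 mm high.
- cap: Bystander: black plastic port cap, 64 mm across, 20 mm high.
- bearing: Bystander: steel bearing ring, 52 mm across, 15 mm high.
- wrench: Bystander: wrench lying on the bench near the robot, on its right.
- screwdriver: Bystander: screwdriver lying on the bench near the robot, on its left.
- cover: Bystander: square aluminium cover with holes, 90 mm, 10 mm thick, at the right.
- carton: Bystander: small carton 100 x 75 x 35 mm, at the left.
Mind the look-alikes: they are no part of the job. What is shaped like the gauge but pink is not meant.

How it is judged:
By the outcome, as a careful person would: the job done as asked, in the order asked, and still so for the second after the job is handed in, while the arm keeps its last pose, push and grip.
It also fails if it takes over 72 s, if anything falls off the work surface, if the arm or the gripper's body presses on something with over 40 N, if the wrist force passes 120 N, or if a joint passes its speed limit or range.

### The arm

A 6-joint arm with a two-finger parallel gripper is mounted at the origin on the work surface. World frame = base frame: x ahead of the robot, y to its left, z up, the work surface at z = 0. Lengths are in m, angles in rad, forces in N, time in s.
With the tool pointing down it reaches from about 0.35 to 0.875 m from the base axis. Payload 4.2 kg.
Tool frame: the origin (TCP) lies midway between the tips of the shut fingers; the grasp point (between the pads) lies 19 mm behind it (grasp_offset is the distance from the TCP to the grasp point, in m); z points along the fingers, y is the line along which they close (so a half turn about z gives the same grasp; the last joint's range is limited). The gripper opens to 85 mm and grips with 20 to 120 N. Pads are 22 mm wide; open, the fingers measure 114 mm over their backs; the gripper's body (76 mm by 85 mm) begins 54 mm behind the grasp point. The pads swing forward as they close: fully open they stand 13 mm farther back than shut.
Start: joints at [-1.006, 0.385, 0.008, 0, -1.194, -0.259], TCP at [0.188, -0.596, 0.191] pointing down, gripper open.
Joint ranges: [-3.14, 3.14], [-1.21, 2.06], [-1.07, 1.41], [-3.16, 2.05], [-2.99, -0.16], [-3.1, 3.1]. Speed limits (rad/s): [2.79, 2.79, 3.14, 3.14, 3.14, 3.14].

### API

Orientations are given as a 3x3 rotation matrix whose columns are the frame's x, y, z axes.
In Python, from station import * gives the robot as it stands.
- The arm moves only by the tool jog_arm, never from a script. Its argument "deltas" is a list of rows, each an object of numbers: "x", "y", "z": the shift along the tool's x, y, z in m; "rx", "ry", "rz": the turn, a rotation vector about the tool's x, y, z in rad; "claw": the gripper's target within -1 to 1 (fully open at 1, half-way at 0, shut at -1). A call has 1 to 20 rows; each row shifts and turns the commanded pose from where the row before left it, along the tool's axes as they then stand; what a row does not reach is not made up. A row lasts 1/8 s, in which the tool goes at most 62.5 mm and 10.7 degrees, less where a joint would pass 70% of its speed; a pose out of reach is approached as far as the arm can. A call is refused whole if a number of a shift passes 0.0625 or a number of a turn 0.188, either way. A call with a gripper value outside its range is refused whole. The fingers move at their own pace and stop on an object; "grip_force" is the grip in N (left out, the last holds). Time passes only in rows, so rows that do not move let the fingers close. It gives the time, the measured TCP pose, the force, the opening and the grip force at its end, in the units of the state.
- sense(): the state, without advancing time (a new reading comes with each control period).
- capture(name): name is "side" or "top" or "wrist"; returns (picture, depth): 480x640x3 uint8, red, green, blue; 480x640 float32, m along the optical axis (not along the pixel's ray), 0 where there is no reading.
- camera_model(name): a dict with "K" (3x3 intrinsics, pixels), "camera_from_world" (4x4, takes a point from world to camera coordinates). Camera axes: x right, y down, z forward; pixel columns grow to the right and rows downward; lengths in m; the calibration is good to about 2 mm. A picture is of the moment at which its call begins: read the wrist's pose just before it. camera_model takes no time and is no camera call; for the wrist camera it gives the pose at the moment of the call.
- hand_in(): hands the job in; it is judged then, once.
Trained networks look in the newest picture that a camera, given by its name, has taken for a name from the list of things; names that differ only in an ending like _2 or _b are one class to them, and where a whole thing is asked for, a point or a joint stands for the part that bears it (a point fixed in the world has none). Each returns a list of dicts, best first, with "score" (0 to 1); they miss things now and then, are a little off and sometimes report something else, mostly with a low value. They report only what shows in the picture. A call takes as long as a camera call. They do not tell look-alikes from the thing itself.
- recognise(camera, query): "xyz" ([x, y, z] in m, in world coordinates, good to about 4 mm: the middle of the surface that is visible of it).
- outline_of(camera, query): "pixels" (480x640 bool, what is visible of it).
The state is a dict: "clock": time; "joints": joint angles; "dq": joint speeds; "tau": joint torques, N m; "eef_pos": TCP position; "ee_rot": TCP orientation; "contact_force": force on the tool from outside, world axes, zero at the start; "torque": the same for the moment, N m; "opening": finger opening in m; "grasp_force": force on a finger pad.
Only numpy, scipy, OpenCV 4.12 (cv2) and the standard library are available. Lean on these libraries where they do the work, as an engineer would, in place of code of your own. Each camera call takes 0.05 s, during which the arm holds its last target. There are 200 camera calls.

## Working session

There is one attempt and no reset: what is moved stays moved. The work goes in short steps, Python scripts to look and compute and a tool call to move; the robot and the scene stay as the last step left them, time stands still between calls to the robot, and variables do not carry over. Pictures are saved under pics/ and viewed, at most 10 in all, crops included, and the job is handed in when it is done.

Besides the shell and the picture viewer there is one more tool, called after ">>>" as a command line: name --argument value ..., lists and objects as JSON in quotes. jog_arm: Moves the arm, as the interface text tells. Its arguments: {"type":"object","properties":{"deltas":{"type":"array","items":{"type":"object","properties":{"x":{"type":"number"},"y":{"type":"number"},"z":{"type":"number"},"rx":{"type":"number"},"ry":{"type":"number"},"rz":{"type":"number"},"claw":{"type":"number"}}}},"grip_force":{"type":"number"}},"required":["deltas"]}

```bash
mkdir -p pics; ls
cat > h.py <<'E'
from station import *
import numpy as np, cv2
def cap(n):
    p,d=capture(n); m=camera_model(n); return p,d,np.array(m["K"]),np.array(m["camera_from_world"])
def cloud(d,K,T):
    v,u=np.mgrid[:480,:640]; P=np.stack([(u-K[0,2])/K[0,0]*d,(v-K[1,2])/K[1,1]*d,d],-1)
    W=(P-T[:3,3])@T[:3,:3]; W[d<=0]=np.nan; return W
def proj(X,K,T):
    c=T[:3,:3]@np.array(X)+T[:3,3]; return (K@c/c[2])[:2].round(0)
def save(n,p): cv2.imwrite(f"pics/{n}.png",p[:,:,::-1])
E
python3 - <<'E'
from h import *
ims=[]
for c in ["top","side"]:
    p,d,K,T=cap(c); save(c+"0",p); np.savez(c+"0",p=p,d=d,K=K,T=T)
    for q in ["gauge","plate_top","flange","stand","plate"]:
        for r in recognise(c,q)[:3]: print(c,q,round(r["score"],2),np.round(r["xyz"],3),proj(r["xyz"],K,T))
s=sense();print(s["clock"],s["eef_pos"],s["ee_rot"],s["opening"],s["contact_force"])
E
```

```text
pics
top gauge 0.85 [0.484 0.139 0.024] [259. 257.]
top gauge 0.84 [ 0.583 -0.009  0.024] [322. 217.]
top gauge 0.7 [0.461 0.004 0.021] [315. 268.]
top plate_top 0.77 [ 0.581 -0.306  0.045] [446. 220.]
top flange 0.96 [0.55  0.348 0.167] [158. 220.]
top flange 0.47 [ 0.375 -0.169  0.006] [386. 305.]
top stand 0.66 [0.54  0.356 0.117] [160. 227.]
top stand 0.19 [0.551 0.349 0.166] [158. 219.]
top plate 0.66 [ 0.585 -0.305  0.047] [446. 218.]
side gauge 0.88 [0.331 0.02  0.028] [393. 318.]
side gauge 0.64 [0.475 0.148 0.026] [303. 323.]
side gauge 0.63 [0.454 0.009 0.024] [349. 295.]
side plate_top 0.94 [ 0.568 -0.279  0.044] [375. 221.]
side plate_top 0.68 [0.395 0.477 0.034] [211. 449.]
side flange 0.63 [0.525 0.387 0.169] [189. 320.]
side flange 0.35 [0.665 0.024 0.03 ] [274. 263.]
side flange 0.29 [ 0.368 -0.166  0.007] [419. 279.]
side stand 0.7 [0.526 0.395 0.092] [191. 356.]
side plate 0.92 [ 0.563 -0.281  0.047] [377. 221.]
0.6 [ 0.1881654  -0.59597739  0.19141625] [[-9.53615383e-01 -3.01027740e-01  1.38408502e-05]
 [-3.01027740e-01  9.53615384e-01 -2.38247176e-06]
 [-1.24816576e-05 -6.43844159e-06 -1.00000000e+00]] 0.0855143632418664 [-0.5780926   0.5963276   0.12041117]
```

View pics/top0.png

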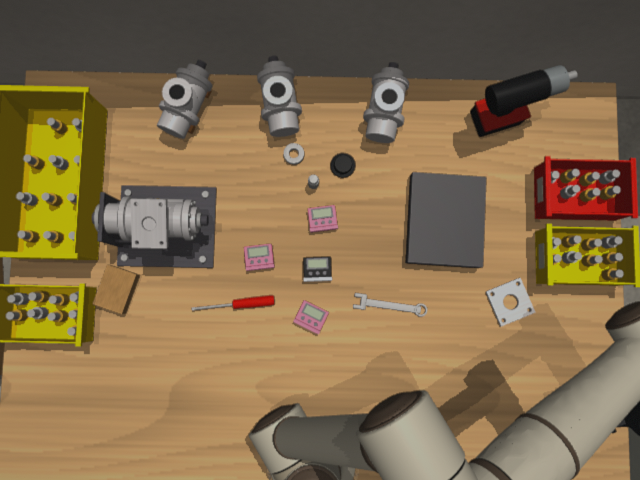

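View pics/side0.png

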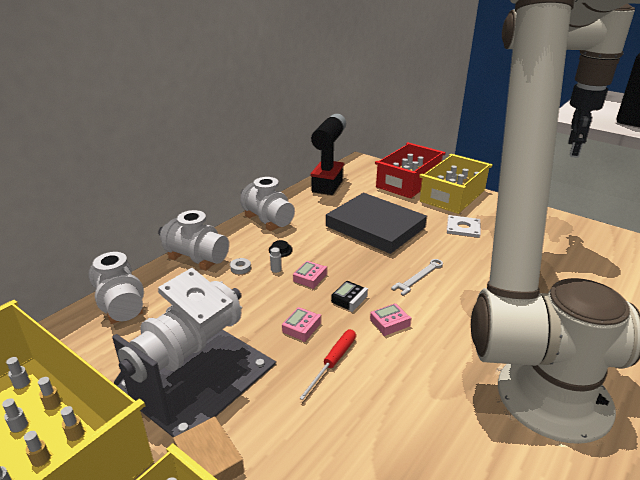

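Candidates for the gauge in the top view: pink at (259,257), pink at (322,217) and pink at (312,317). The black one with a bare aluminium base is at (317,268), and I choose it. The plate is on the right at (446,220), and the casting with its sloped flange is on the left at (150,222). Next I'll measure the gauge and flange and check the choice in a crop.

```bash
cat > m1.py <<'E'
from h import *
z=np.load("top0.npz");p,d,K,T=[z[k] for k in "pdKT"]
W=cloud(d,K,T)
m=np.zeros((480,640),bool);m[250:292,295:340]=1
m&=(W[...,2]>0.012)
P=W[m];P=P[~np.isnan(P).any(1)]
r=cv2.minAreaRect(P[:,:2].astype(np.float32)*1000);print("gauge",r,np.median(P[:,2]),len(P))
s=P; g=p[m&~np.isnan(W[...,2])]
al=g.astype(int).sum(1)>330; print("alu mean",P[al].mean(0)[:2],"all",P.mean(0))
# plate
m=(abs(W[...,2]-.045)<.008)&(abs(W[...,0]-.58)<.15)&(abs(W[...,1]+.306)<.16)
print("plate",cv2.minAreaRect(W[m][:,:2].astype(np.float32)*1000),np.median(W[m][:,2]))
for c in ["top","side"]:
    z=np.load(c+"0.npz");p,d,K,T=[z[k] for k in "pdKT"];W=cloud(d,K,T)
    m=(abs(W[...,0]-.54)<.075)&(abs(W[...,1]-.35)<.07)&(W[...,2]>.13)
    P=W[m]; best=0
    rng=np.random.default_rng(0)
    for _ in range(800):
        a=P[rng.choice(len(P),3,False)];n=np.cross(a[1]-a[0],a[2]-a[0])
        if np.linalg.norm(n)<3e-4: continue
        n/=np.linalg.norm(n);n*=np.sign(n[2])
        if n[2]<.8: continue
        i=abs((P-a[0])@n)<.002
        if i.sum()>best: best=i.sum();I=i
    for _ in range(3):
        Q=P[I];c0=Q.mean(0);n=np.linalg.svd(Q-c0)[2][2];n*=np.sign(n[2]);I=abs((P-c0)@n)<.002
    y=np.array([0,1,0])-n*n[1];y/=np.linalg.norm(y);x=np.cross(y,n)
    Q=P[I]-c0;q=np.stack([Q@x,Q@y],1)
    r=cv2.minAreaRect((q*1000).astype(np.float32))
    print(c,"flange n",n,"tilt",np.degrees(np.arccos(n[2])),"az",np.degrees(np.arctan2(n[1],n[0])),"rect",r,"centre",c0+x*r[0][0]/1e3+y*r[0][1]/1e3,I.sum(),"rms",np.std(Q@n))
z=np.load("top0.npz");save("crop",cv2.resize(z["p"][200:340,230:400],None,fx=4,fy=4,interpolation=cv2.INTER_CUBIC))
E
python3 m1.py
```

```text
gauge ((460.2336730957031, 0.09047698974609375), (58.06095886230469, 67.91001892089844), 2.29671573638916) 0.024782272096079826 684
alu mean [4.59019826e-01 2.86618998e-04] all [ 4.59858551e-01 -1.87595178e-04  2.48070245e-02]
plate ((583.692138671875, -308.68408203125), (182.13180541992188, 220.92140197753906), 87.3021011352539) 0.04540332826870393
top flange n [-0.26469164  0.01011617  0.96428004] tilt 15.36011281392487 az 177.81129461050983 rect ((-0.39325714111328125, 0.5406837463378906), (103.08830261230469, 75.661376953125), 0.7074894309043884) centre [0.53721313 0.35859765 0.2015916 ] 904 rms 0.0011056182333693755
side flange n [-0.26369773 -0.00440459  0.96459531] tilt 15.291771079782006 az -179.04306684398625 rect ((1.4810523986816406, -1.0236740112304688), (105.88932037353516, 76.08155822753906), 0.20326663553714752) centre [0.53615856 0.35755372 0.20092268] 1697 rms 0.0009562861252088413
```

View pics/crop.png

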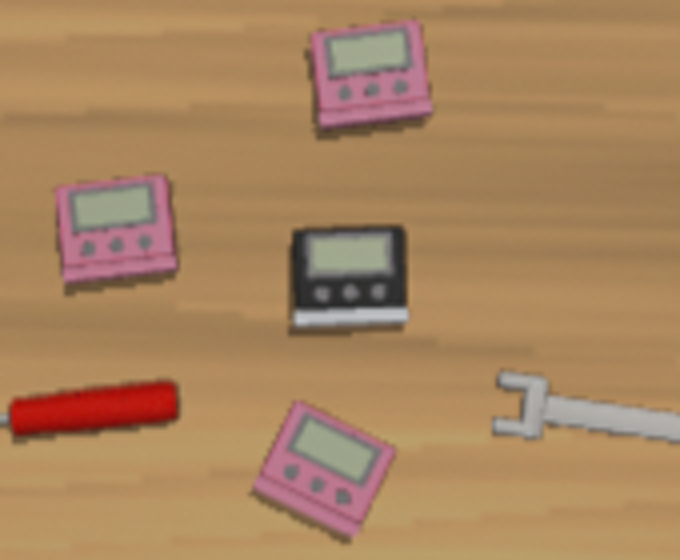

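The crop confirms it: the black body with the bright aluminium strip at crop (350,318) is the gauge. The three pink ones, at about (372,75), (118,228) and (325,468), are decoys. The gauge is centred at (0.460, 0.000) with yaw of about 2.5°. The flange is at (0.537, 0.358, 0.201) and tilts 15.3°.

```bash
cat > plan.py <<'E'
from h import *
from scipy.spatial.transform import Rotation as Ro
def need(pos,R):
    s=sense();R0=np.array(s["ee_rot"]);p0=np.array(s["eef_pos"]);d=np.array(pos)-p0
    print("t",s["clock"],"at",p0.round(4),"F",np.round(s["contact_force"],1),"open",round(s["opening"],4),"grip",round(s["grasp_force"],1),"q",np.round(s["joints"],2))
    print("rotvec",Ro.from_matrix(R0.T@R).as_rotvec().round(3),"shift before turn",(R0.T@d).round(4),"after",(R.T@d).round(4))
def frame(z,y):
    z=np.array(z,float);z/=np.linalg.norm(z);y=np.array(y,float);y-=z*(y@z);y/=np.linalg.norm(y);return np.stack([np.cross(y,z),y,z],1)
a,b=np.radians(25),np.radians(2.5)
RP=frame([-np.sin(a)*np.cos(b),-np.sin(a)*np.sin(b),-np.cos(a)],[-np.sin(b),np.cos(b),0])
E
python3 -c "
from plan import *
p=np.array([.4615,0,.001]);need(p-.1*RP[:,2],RP)"
```

```text
t 0.6 at [ 0.1882 -0.596   0.1914] F [-0.6  0.6  0.1] open 0.0855 grip 0.0 q [-1.01  0.38  0.01 -0.   -1.19 -0.26]
rotvec [-0.057  0.434  0.258] shift before turn [-0.4809  0.4751  0.0998] after [-0.3515  0.5835 -0.0538]
```

>>> jog_arm --deltas '[{"x": -0.034,"y": 0.034,"claw": 1},{"x": -0.034,"y": 0.034},{"x": -0.034,"y": 0.034},{"x": -0.034,"y": 0.034},{"x": -0.034,"y": 0.034},{"x": -0.034,"y": 0.034},{"x": -0.034,"y": 0.034},{"x": -0.034,"y": 0.034},{"x": -0.034,"y": 0.034},{"x": -0.034,"y": 0.034},{"x": -0.034,"y": 0.034},{"x": -0.034,"y": 0.034},{"x": -0.034,"y": 0.034},{"x": -0.034,"y": 0.034},{"rx": -0.014,"ry": 0.108,"rz": 0.065},{"rx": -0.014,"ry": 0.108,"rz": 0.065},{"rx": -0.014,"ry": 0.108,"rz": 0.065},{"rx": -0.014,"ry": 0.108,"rz": 0.065},{}]' --grip_force 40

```text
invalid input
```

```bash
python3 -c "
from plan import *
p=np.array([.4615,0,.001]);need(p-.1*RP[:,2],RP)
q,d,K,T=cap('wrist');save('w1',q)
W=cloud(d,K,T);c=q.astype(int)
m=(abs(W[...,2]-.024)<.005)&(abs(W[...,0]-.46)<.06)&(abs(W[...,1])<.06)
print(m.sum(),cv2.minAreaRect(W[m][:,:2].astype(np.float32)*1000),np.median(W[m][:,2]))
print(T)"
```

```text
t 0.6 at [ 0.1882 -0.596   0.1914] F [-0.6  0.6  0.1] open 0.0855 grip 0.0 q [-1.01  0.38  0.01 -0.   -1.19 -0.26]
rotvec [-0.057  0.434  0.258] shift before turn [-0.4809  0.4751  0.0998] after [-0.3515  0.5835 -0.0538]
0 ((0.0, 0.0), (0.0, 0.0), 0.0) nan
[[-0.3019029   0.95333795  0.001181    0.62451247]
 [ 0.92120348  0.29140718  0.25781001 -0.03426247]
 [ 0.24543592  0.07892153 -0.96619491  0.38001996]
 [ 0.          0.          0.          1.        ]]
  return _methods._mean(a, axis=axis, dtype=dtype,
  ret = ret.dtype.type(ret / rcount)
```

View pics/w1.png

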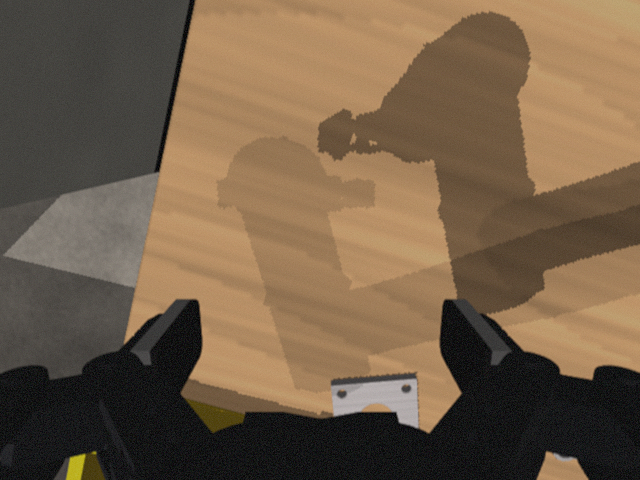

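The wrist view shows only the empty bench, the cover at (375,395) and the two fingers at (180,340) and (465,340). The arm hasn't moved because the call was refused. I'll retry without the empty row.

>>> jog_arm --deltas '[{"x": -0.034,"y": 0.034,"claw": 1},{"x": -0.034,"y": 0.034,"claw": 1},{"x": -0.034,"y": 0.034,"claw": 1},{"x": -0.034,"y": 0.034,"claw": 1},{"x": -0.034,"y": 0.034,"claw": 1},{"x": -0.034,"y": 0.034,"claw": 1},{"x": -0.034,"y": 0.034,"claw": 1},{"x": -0.034,"y": 0.034,"claw": 1},{"x": -0.034,"y": 0.034,"claw": 1},{"x": -0.034,"y": 0.034,"claw": 1},{"x": -0.034,"y": 0.034,"claw": 1},{"x": -0.034,"y": 0.034,"claw": 1},{"x": -0.034,"y": 0.034,"claw": 1},{"x": -0.034,"y": 0.034,"claw": 1},{"rx": -0.014,"ry": 0.108,"rz": 0.065,"claw": 1},{"rx": -0.014,"ry": 0.108,"rz": 0.065,"claw": 1},{"rx": -0.014,"ry": 0.108,"rz": 0.065,"claw": 1},{"rx": -0.014,"ry": 0.108,"rz": 0.065,"claw": 1},{"x": 0,"claw": 1}]' --grip_force 40

```text
invalid input
```

```bash
python3 -W ignore -c "
from plan import *
p=np.array([.4615,0,.001]);need(p-.1*RP[:,2],RP)
q,d,K,T=cap('wrist');save('w2',q)
W=cloud(d,K,T)
m=(abs(W[...,2]-.024)<.005)&(abs(W[...,0]-.46)<.05)&(abs(W[...,1])<.06)
print(m.sum(),cv2.minAreaRect(W[m][:,:2].astype(np.float32)*1000),np.median(W[m][:,2]))"
```

```text
t 0.65 at [ 0.1882 -0.596   0.1914] F [-0.5  0.4  0.2] open 0.0856 grip 0.0 q [-1.01  0.38  0.01 -0.   -1.19 -0.26]
rotvec [-0.057  0.434  0.258] shift before turn [-0.4809  0.4751  0.0998] after [-0.3515  0.5835 -0.0538]
0 ((0.0, 0.0), (0.0, 0.0), 0.0) nan
```

>>> jog_arm --deltas '[{"x": -0.034,"y": 0.034,"z": 0,"rx": 0,"ry": 0,"rz": 0,"claw": 1}]' --grip_force 40

```text
clock: 0.82
eef_pos: [0.2098, -0.5544, 0.1905]
ee_rot: [[-0.955, -0.298, -0.0], [-0.298, 0.955, -0.0], [0.0, 0.0, -1.0]]
contact_force: [1.2, 0.9, 0.2]
opening: 0.0854
grasp_force: 0.0
```

All keys are needed in each row.

>>> jog_arm --deltas '[{"x": -0.034,"y": 0.034,"z": 0,"rx": 0,"ry": 0,"rz": 0,"claw": 1},{"x": -0.034,"y": 0.034,"z": 0,"rx": 0,"ry": 0,"rz": 0,"claw": 1},{"x": -0.034,"y": 0.034,"z": 0,"rx": 0,"ry": 0,"rz": 0,"claw": 1},{"x": -0.034,"y": 0.034,"z": 0,"rx": 0,"ry": 0,"rz": 0,"claw": 1},{"x": -0.034,"y": 0.034,"z": 0,"rx": 0,"ry": 0,"rz": 0,"claw": 1},{"x": -0.034,"y": 0.034,"z": 0,"rx": 0,"ry": 0,"rz": 0,"claw": 1},{"x": -0.034,"y": 0.034,"z": 0,"rx": 0,"ry": 0,"rz": 0,"claw": 1},{"x": -0.034,"y": 0.034,"z": 0,"rx": 0,"ry": 0,"rz": 0,"claw": 1},{"x": -0.034,"y": 0.034,"z": 0,"rx": 0,"ry": 0,"rz": 0,"claw": 1},{"x": -0.034,"y": 0.034,"z": 0,"rx": 0,"ry": 0,"rz": 0,"claw": 1},{"x": -0.034,"y": 0.034,"z": 0,"rx": 0,"ry": 0,"rz": 0,"claw": 1},{"x": -0.034,"y": 0.034,"z": 0,"rx": 0,"ry": 0,"rz": 0,"claw": 1},{"x": -0.034,"y": 0.034,"z": 0,"rx": 0,"ry": 0,"rz": 0,"claw": 1},{"x": 0,"y": 0,"z": 0,"rx": -0.014,"ry": 0.108,"rz": 0.065,"claw": 1},{"x": 0,"y": 0,"z": 0,"rx": -0.014,"ry": 0.108,"rz": 0.065,"claw": 1},{"x": 0,"y": 0,"z": 0,"rx": -0.014,"ry": 0.108,"rz": 0.065,"claw": 1},{"x": 0,"y": 0,"z": 0,"rx": -0.014,"ry": 0.108,"rz": 0.065,"claw": 1},{"x": 0,"y": 0,"z": 0,"rx": 0,"ry": 0,"rz": 0,"claw": 1}]'

```text
clock: 3.08
eef_pos: [0.4996, 0.0012, 0.1895]
ee_rot: [[-0.905, -0.041, -0.423], [-0.037, 0.999, -0.019], [0.423, -0.002, -0.906]]
contact_force: [-0.4, 0.0, 0.3]
opening: 0.0857
grasp_force: 0.0
```

```bash
python3 -W ignore -c "
from plan import *
p=np.array([.4615,0,.001]);need(p-.1*RP[:,2],RP)
q,d,K,T=cap('wrist');save('w2',q)
W=cloud(d,K,T)
m=(abs(W[...,2]-.024)<.005)&(abs(W[...,0]-.46)<.05)&(abs(W[...,1])<.06)
print(m.sum(),cv2.minAreaRect(W[m][:,:2].astype(np.float32)*1000),np.median(W[m][:,2]))"
```

```text
t 3.075 at [0.4996 0.0012 0.1895] F [-0.4  0.   0.3] open 0.0857 grip 0.0 q [ 0.26  0.44  0.04 -0.09 -1.6  -1.77]
rotvec [-0.    -0.001 -0.003] shift before turn [-0.0451  0.0006  0.0869] after [-0.0451  0.0004  0.0869]
4673 ((460.5248718261719, -0.8780174255371094), (58.21760559082031, 67.87641906738281), 3.3280317783355713) 0.026361014003772002
```

>>> jog_arm --deltas '[{"x": -0.0225,"y": 0,"z": 0.043,"rx": 0,"ry": 0,"rz": -0.006,"claw": 1},{"x": -0.0225,"y": 0,"z": 0.043,"rx": 0,"ry": 0,"rz": 0,"claw": 1},{"x": 0,"y": 0,"z": 0.03,"rx": 0,"ry": 0,"rz": 0,"claw": 1},{"x": 0,"y": 0,"z": 0.03,"rx": 0,"ry": 0,"rz": 0,"claw": 1},{"x": 0,"y": 0,"z": 0.02,"rx": 0,"ry": 0,"rz": 0,"claw": 1},{"x": 0,"y": 0,"z": 0.01,"rx": 0,"ry": 0,"rz": 0,"claw": 1},{"x": 0,"y": 0,"z": 0.01,"rx": 0,"ry": 0,"rz": 0,"claw": 1},{"x": 0,"y": 0,"z": 0,"rx": 0,"ry": 0,"rz": 0,"claw": 1}]'

```text
clock: 4.12
eef_pos: [0.4612, -0.0005, 0.0039]
ee_rot: [[-0.906, -0.048, -0.42], [-0.044, 0.999, -0.019], [0.421, 0.001, -0.907]]
contact_force: [0.4, -0.6, -0.2]
opening: 0.0858
grasp_force: 0.0
```

>>> jog_arm --deltas '[{"x": 0,"y": 0,"z": 0,"rx": 0,"ry": 0,"rz": 0,"claw": 0.4},{"x": 0,"y": 0,"z": 0,"rx": 0,"ry": 0,"rz": 0,"claw": 0},{"x": 0,"y": 0,"z": 0,"rx": 0,"ry": 0,"rz": 0,"claw": -1},{"x": 0,"y": 0,"z": 0,"rx": 0,"ry": 0,"rz": 0,"claw": -1}]'

```text
clock: 4.62
eef_pos: [0.4615, -0.0004, 0.0038]
ee_rot: [[-0.906, -0.047, -0.42], [-0.043, 0.999, -0.019], [0.421, 0.001, -0.907]]
contact_force: [0.3, -0.5, 0.2]
opening: 0.0124
grasp_force: 0.0
```

```bash
python3 -W ignore -c "
from plan import *
q,d,K,T=cap('wrist')
q2,d2,K2,T2=cap('top');save('w3',np.hstack([cv2.resize(q,(480,360)),cv2.resize(q2[200:320,250:370],(320,360))[:, :320]]))
s=sense();print(s['opening'],s['grasp_force'],s['eef_pos'])"
```

```text
0.0004925666147070834 0.0 [ 4.61425999e-01 -4.45377592e-04  3.75075531e-03]
```

View pics/w3.png

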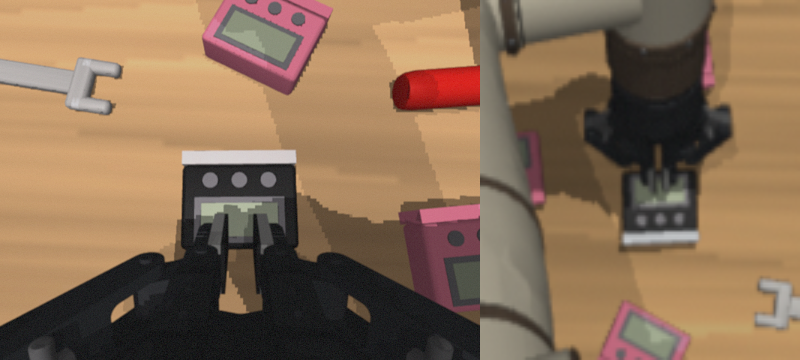

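```bash
python3 -W ignore -c "
from plan import *
q,d,K,T=cap('wrist');s=sense();p=np.array(s['eef_pos']);R=np.array(s['ee_rot'])
for k in [0,.01,.019,.03,.04]: print(k,(p-k*R[:,2]).round(4),proj(p-k*R[:,2],K,T))
W=cloud(d,K,T)
for v in range(260,345,8): print(v,[(tuple((W[v,u]*1000).round().tolist())) for u in (285,297,312,327,340)])
save('w4',q[180:420,180:500])
q2,d2,K2,T2=cap('side');u,v=proj([.46,0,.03],K2,T2).astype(int);save('s4',cv2.resize(q2[v-50:v+50,u-60:u+60],None,fx=5,fy=5))
"
```

```text
0 [ 0.4614 -0.0005  0.0037] [320. 272.]
0.01 [ 4.656e-01 -3.000e-04  1.280e-02] [320. 279.]
0.019 [ 4.694e-01 -1.000e-04  2.100e-02] [320. 286.]
0.03 [4.74e-01 1.00e-04 3.10e-02] [320. 296.]
0.04 [4.782e-01 3.000e-04 4.000e-02] [320. 306.]
260 [(459.0, -16.0, 24.0), (459.0, -11.0, 25.0), (459.0, -4.0, 26.0), (458.0, 3.0, 25.0), (458.0, 8.0, 26.0)]
268 [(463.0, -16.0, 26.0), (462.0, -10.0, 25.0), (462.0, -4.0, 27.0), (462.0, 3.0, 26.0), (462.0, 8.0, 26.0)]
276 [(466.0, -15.0, 27.0), (466.0, -10.0, 27.0), (466.0, -4.0, 26.0), (465.0, 3.0, 26.0), (465.0, 8.0, 26.0)]
284 [(470.0, -15.0, 26.0), (469.0, -10.0, 25.0), (469.0, -3.0, 27.0), (469.0, 3.0, 26.0), (469.0, 9.0, 27.0)]
292 [(473.0, -15.0, 26.0), (473.0, -10.0, 27.0), (474.0, -3.0, 55.0), (473.0, 3.0, 56.0), (472.0, 9.0, 26.0)]
300 [(476.0, -15.0, 26.0), (477.0, -8.0, 53.0), (477.0, -2.0, 62.0), (476.0, 3.0, 63.0), (476.0, 7.0, 62.0)]
308 [(480.0, -12.0, 57.0), (480.0, -7.0, 59.0), (479.0, -2.0, 69.0), (479.0, 3.0, 68.0), (479.0, 7.0, 68.0)]
316 [(482.0, -11.0, 65.0), (482.0, -7.0, 63.0), (482.0, -2.0, 75.0), (482.0, 3.0, 74.0), (481.0, 7.0, 73.0)]
324 [(485.0, -10.0, 69.0), (485.0, -7.0, 70.0), (484.0, -2.0, 79.0), (484.0, 3.0, 79.0), (484.0, 7.0, 77.0)]
332 [(486.0, -9.0, 89.0), (486.0, -5.0, 88.0), (486.0, -2.0, 80.0), (486.0, 3.0, 80.0), (486.0, 6.0, 84.0)]
340 [(488.0, -8.0, 89.0), (488.0, -5.0, 87.0), (488.0, -1.0, 89.0), (488.0, 3.0, 78.0), (488.0, 6.0, 88.0)]
```

View pics/s4.png

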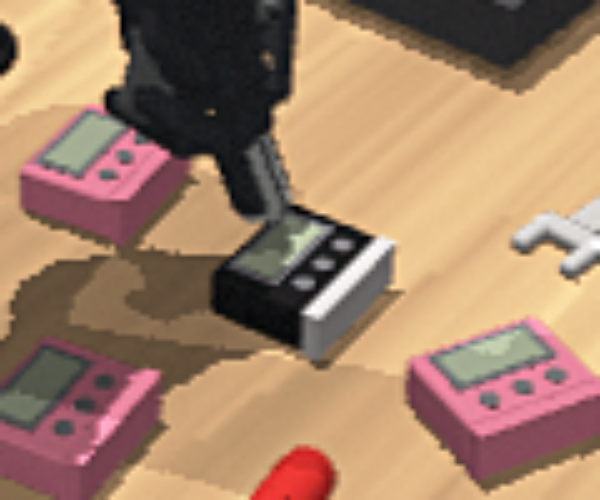

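The side crop shows the shut fingertips near (265,215), still above the gauge's display at about (285,250). So the real tips end short of the reported TCP. I'll measure that offset.

```bash
python3 -W ignore -c "
from plan import *
s=sense();p=np.array(s['eef_pos']);R=np.array(s['ee_rot'])
for c in ['side','wrist']:
    q,d,K,T=cap(c);W=cloud(d,K,T)
    L=(W-p)@R
    m=(abs(L[...,1])<.03)&(abs(L[...,0])<.02)&(W[...,2]>.032)&(L[...,2]>-.09)&(L[...,2]<.02)
    Q=L[m]; print(c,m.sum(),'max z_tool',np.sort(Q[:,2])[-40::6].round(4),'x',np.percentile(Q[:,0],[2,98]).round(4),'y',np.percentile(Q[:,1],[2,98]).round(4))
    g=(abs(W[...,2]-.025)<.006)&(abs(W[...,0]-.46)<.05)&(abs(W[...,1])<.05)
    print(cv2.minAreaRect(W[g][:,:2].astype(np.float32)*1000))
print(s['clock'],s['opening'])
"
```

```text
side 247 max z_tool [-0.0515 -0.0501 -0.0488 -0.0467 -0.0449 -0.0434 -0.0414] x [-0.0069  0.0142] y [-0.0209  0.0262]
((458.59307861328125, -1.1171531677246094), (59.92266082763672, 71.41849517822266), 3.6925830841064453)
wrist 6320 max z_tool [-0.046  -0.0456 -0.0454 -0.0452 -0.0449 -0.0446 -0.0444] x [-0.008   0.0134] y [-0.0207  0.0208]
((460.4504089355469, -0.9978294372558594), (58.122196197509766, 68.38794708251953), 3.1760129928588867)
4.825 -7.787794016877176e-05
```

Both cameras put the shut tips about 44 mm behind the reported TCP, and about 3 mm towards tool +x. I'll open, advance by that amount and close.

>>> jog_arm --deltas '[{"x": 0,"y": 0,"z": 0,"rx": 0,"ry": 0,"rz": 0,"claw": 1},{"x": 0,"y": 0,"z": 0,"rx": 0,"ry": 0,"rz": 0,"claw": 1},{"x": 0,"y": 0,"z": 0,"rx": 0,"ry": 0,"rz": 0,"claw": 1},{"x": 0,"y": 0,"z": 0,"rx": 0,"ry": 0,"rz": 0,"claw": 1},{"x": 0,"y": 0,"z": 0,"rx": 0,"ry": 0,"rz": 0,"claw": 1},{"x": 0,"y": 0,"z": 0,"rx": 0,"ry": 0,"rz": 0,"claw": 1},{"x": -0.002,"y": 0,"z": 0.02,"rx": 0,"ry": 0,"rz": 0,"claw": 1},{"x": -0.002,"y": 0,"z": 0.012,"rx": 0,"ry": 0,"rz": 0,"claw": 1},{"x": 0,"y": 0,"z": 0.008,"rx": 0,"ry": 0,"rz": 0,"claw": 1},{"x": 0,"y": 0,"z": 0.004,"rx": 0,"ry": 0,"rz": 0,"claw": 1},{"x": 0,"y": 0,"z": 0,"rx": 0,"ry": 0,"rz": 0,"claw": 1}]'

```text
clock: 6.3
eef_pos: [0.4465, -0.0011, -0.0379]
ee_rot: [[-0.906, -0.048, -0.42], [-0.044, 0.999, -0.019], [0.421, 0.001, -0.907]]
contact_force: [-0.4, -0.4, -0.3]
opening: 0.0854
grasp_force: 0.0
```

```bash
python3 -W ignore -c "
from plan import *
s=sense();p=np.array(s['eef_pos']);R=np.array(s['ee_rot']);print(p,s['opening'],s['contact_force'],s['clock'])
for c in ['side','wrist']:
    q,d,K,T=cap(c);W=cloud(d,K,T);L=(W-p)@R
    m=(abs(abs(L[...,1])-.052)<.012)&(abs(L[...,0])<.025)&(W[...,2]>.004)&(L[...,2]>-.09)&(L[...,2]<.02)
    for sg in (1,-1):
        Q=L[m&(sg*L[...,1]>0)]
        if len(Q)>30: print(c,sg,len(Q),'max z_tool',np.sort(Q[:,2])[-40::6].round(4),'x',np.percentile(Q[:,0],[2,98]).round(4),'y',np.percentile(Q[:,1],[2,98]).round(4), 'minz world',W[m&(sg*L[...,1]>0)][:,2].min())
"
```

```text
[ 0.44653341 -0.00112782 -0.03787261] 0.08536547405656367 [-0.36363894 -0.41101343 -0.30720527] 6.3
side 1 134 max z_tool [-0.0671 -0.0659 -0.0647 -0.0633 -0.0607 -0.0575 -0.0562] x [-0.0059  0.0135] y [0.0418 0.0573] minz world 0.008230043883413106
side -1 119 max z_tool [-0.0697 -0.0681 -0.0668 -0.0648 -0.0627 -0.0613 -0.0582] x [-0.0096  0.0134] y [-0.0565 -0.0405] minz world 0.014553054259523697
wrist 1 3796 max z_tool [-0.0561 -0.056  -0.0556 -0.0555 -0.0553 -0.055  -0.0546] x [-0.0102  0.0111] y [0.0427 0.0559] minz world 0.007991627966196999
wrist -1 3809 max z_tool [-0.0561 -0.0559 -0.0557 -0.0556 -0.0555 -0.0553 -0.055 ] x [-0.0103  0.011 ] y [-0.0552 -0.042 ] minz world 0.008018022933586859
```

The open tips are now 8 mm above the bench, one on each side of the gauge. Closing.

>>> jog_arm --deltas '[{"x": 0,"y": 0,"z": 0,"rx": 0,"ry": 0,"rz": 0,"claw": -1},{"x": 0,"y": 0,"z": 0,"rx": 0,"ry": 0,"rz": 0,"claw": -1},{"x": 0,"y": 0,"z": 0,"rx": 0,"ry": 0,"rz": 0,"claw": -1},{"x": 0,"y": 0,"z": 0,"rx": 0,"ry": 0,"rz": 0,"claw": -1},{"x": 0,"y": 0,"z": 0,"rx": 0,"ry": 0,"rz": 0,"claw": -1}]' --grip_force 40

```text
clock: 7.02
eef_pos: [0.4473, -0.001, -0.0373]
ee_rot: [[-0.907, -0.048, -0.419], [-0.044, 0.999, -0.019], [0.42, 0.001, -0.908]]
contact_force: [1.8, 0.3, 5.3]
opening: 0.0672
grasp_force: 46.8
```

Gripped at 67 mm opening. Before planning the turn, I'll check which placing headings the wrist joints can reach.

```bash
cat >> plan.py <<'E'
def rot(ax,a): return Ro.from_euler(ax,a).as_matrix()
C=np.array([[0,0,1],[0,1,0],[-1,0,0]],float) # tool z = x
def wristfk(phi,dl,q4,q5,q6,s4=1,s6=1): return rot('z',phi)@rot('y',dl)@rot('x',s4*q4)@rot('y',-q5)@rot('x',s6*(q6+.259))
R1=np.array([[-.9536,-.3010,0],[-.3010,.9536,0],[0,0,-1]]);R2=np.array([[-.905,-.041,-.423],[-.037,.999,-.019],[.423,-.002,-.906]])
M=wristfk(-1.006-.26,.377,0,-1.194,-.259).T@R1   # tool map
def wristik(R,phi,dl,s4=1,s6=1):
    A=(rot('z',phi)@rot('y',dl)).T@R@M.T
    out=[]
    q=Ro.from_matrix(A).as_euler('XYX')
    for k in (0,1):
        a,b,c=q if k==0 else (q[0]+np.pi,-q[1],q[2]+np.pi)
        w=lambda t:(t+np.pi)%(2*np.pi)-np.pi
        out.append((w(a)*s4,-b,w(c*s6-.259)))
    return out
# gauge in tool
bg=np.radians(2.9)
Rg0=np.stack([[np.sin(bg),-np.cos(bg),0],[0,0,-1],[np.cos(bg),np.sin(bg),0]],1)
Rt0=np.array([[-.907,-.048,-.419],[-.044,.999,-.019],[.420,.001,-.908]]);pt0=np.array([.4473,-.0010,-.0373])
Rt0=Ro.from_matrix(Rt0).as_matrix()
G=Rt0.T@Rg0; gm=Rt0.T@(np.array([.4602,-.0008,.012])-pt0); gb=gm+G@[0,0,-.029] # mid, base origin in tool
E
python3 -W ignore - <<'E'
from plan import *
for s4 in (1,-1):
  for s6 in (1,-1):
    print(s4,s6,np.abs(wristfk(.26-.26,.40,-.09,-1.6,-1.77,s4,s6)@M-R2).max().round(3))
print("base in tool",gb.round(4),"mid",gm.round(4))
E
```

```text
1 1 1.993
1 -1 0.071
-1 1 1.993
-1 -1 0.11
base in tool [ 0.0353 -0.0004 -0.038 ] mid [ 0.009  -0.0004 -0.0502]
```

>>> jog_arm --deltas '[{"x": 0.004,"y": 0,"z": -0.009,"rx": 0,"ry": 0,"rz": 0,"claw": -1},{"x": 0.012,"y": 0,"z": -0.027,"rx": 0,"ry": 0,"rz": 0,"claw": -1},{"x": 0.017,"y": 0,"z": -0.036,"rx": 0,"ry": 0,"rz": 0,"claw": -1},{"x": 0.017,"y": 0,"z": -0.036,"rx": 0,"ry": 0,"rz": 0,"claw": -1},{"x": 0.017,"y": 0,"z": -0.036,"rx": 0,"ry": 0,"rz": 0,"claw": -1},{"x": 0.017,"y": 0,"z": -0.036,"rx": 0,"ry": 0,"rz": 0,"claw": -1},{"x": 0.017,"y": 0,"z": -0.036,"rx": 0,"ry": 0,"rz": 0,"claw": -1},{"x": 0,"y": 0,"z": 0,"rx": 0,"ry": 0,"rz": 0,"claw": -1}]'

```text
clock: 8.02
eef_pos: [0.447, -0.0011, 0.203]
ee_rot: [[-0.909, -0.047, -0.414], [-0.044, 0.999, -0.017], [0.415, 0.003, -0.91]]
contact_force: [-0.3, 0.3, -3.1]
opening: 0.0674
grasp_force: 46.1
```

```bash
python3 -W ignore - <<'E'
from plan import *
for h in (-130,-100,-80,-60,60,80,100):
    hr=np.radians(h);y=np.array([np.cos(hr),np.sin(hr),0]);z=np.array([0,0,1.]);Rg=np.stack([np.cross(y,z),y,z],1)
    R=Rg@G.T; p=np.array([.584,-.309,.045])-R@gb
    w=p-.25*R[:,2]; phi=np.arctan2(w[1],w[0])
    for dl in (.5,.9): print(h,dl,w.round(2),round(phi,2),[np.round(t,2) for t in wristik(R,phi,dl,1,-1)])
    
E
```

```text
-130 0.5 [ 0.7  -0.17  0.17] -0.24 [array([-0.97, -1.72,  2.23]), array([ 2.17,  1.72, -0.91])]
-130 0.9 [ 0.7  -0.17  0.17] -0.24 [array([-0.96, -1.49,  1.9 ]), array([ 2.18,  1.49, -1.24])]
-100 0.5 [ 0.61 -0.13  0.17] -0.21 [array([-1.2 , -1.33,  2.43]), array([ 1.94,  1.33, -0.71])]
-100 0.9 [ 0.61 -0.13  0.17] -0.21 [array([-1.32, -1.21,  2.03]), array([ 1.82,  1.21, -1.11])]
-80 0.5 [ 0.55 -0.13  0.17] -0.24 [array([-1.34, -1.02,  2.54]), array([ 1.8 ,  1.02, -0.61])]
-80 0.9 [ 0.55 -0.13  0.17] -0.24 [array([-1.6 , -0.98,  2.06]), array([ 1.54,  0.98, -1.08])]
-60 0.5 [ 0.5  -0.16  0.17] -0.3 [array([-1.49, -0.66,  2.61]), array([ 1.65,  0.66, -0.53])]
-60 0.9 [ 0.5  -0.16  0.17] -0.3 [array([-1.98, -0.73,  1.99]), array([ 1.16,  0.73, -1.15])]
60 0.5 [ 0.5  -0.46  0.17] -0.75 [array([ 1.08, -1.55,  0.28]), array([-2.06,  1.55, -2.86])]
60 0.9 [ 0.5  -0.46  0.17] -0.75 [array([ 1.12, -1.37,  0.64]), array([-2.02,  1.37, -2.5 ])]
80 0.5 [ 0.55 -0.48  0.17] -0.72 [array([ 0.92, -1.79,  0.43]), array([-2.22,  1.79, -2.71])]
80 0.9 [ 0.55 -0.48  0.17] -0.72 [array([ 0.89, -1.54,  0.75]), array([-2.25,  1.54, -2.39])]
100 0.5 [ 0.61 -0.48  0.17] -0.67 [array([ 0.72, -1.98,  0.62]), array([-2.43,  1.98, -2.52])]
100 0.9 [ 0.61 -0.48  0.17] -0.67 [array([ 0.65, -1.66,  0.88]), array([-2.49,  1.66, -2.26])]
```

```bash
cat >> plan.py <<'E'
def gpose(h,base):
    hr=np.radians(h);y=np.array([np.cos(hr),np.sin(hr),0]);z=np.array([0,0,1.]);Rg=np.stack([np.cross(y,z),y,z],1)
    R=Rg@G.T; return np.array(base)-R@gb,R
E
python3 -W ignore - <<'E'
from plan import *
p,R=gpose(70,[.584,-.309,.145]);print(p);need(p,R)
R0=np.array(sense()["ee_rot"]);rv=Ro.from_matrix(R0.T@R).as_rotvec();q=None
for t in np.linspace(0,1,6):
    Rt=R0@Ro.from_rotvec(rv*t).as_matrix();w=p-.25*Rt[:,2];phi=np.arctan2(w[1],w[0]);print(w.round(2),np.round(wristik(Rt,phi,.5,1,-1)[0],2))
E
```

```text
[ 0.600436   -0.26251825  0.1611064 ]
t 8.025 at [ 0.447  -0.0011  0.203 ] F [-0.3  0.3 -3.1] open 0.0674 grip 46.1 q [ 0.28  0.33 -0.08 -0.1  -1.57 -1.78]
rotvec [-0.449 -1.363 -1.21 ] shift before turn [-0.1453 -0.2684 -0.021 ] after [ 0.1186 -0.2335 -0.1582]
[ 0.7  -0.26  0.39] [-0.16 -1.47 -1.48]
[ 0.64 -0.29  0.41] [ 0.04 -1.28 -1.13]
[ 0.59 -0.34  0.4 ] [ 0.31 -1.19 -0.7 ]
[ 0.55 -0.39  0.37] [ 0.59 -1.26 -0.27]
[ 0.52 -0.44  0.32] [ 0.82 -1.44  0.08]
[ 0.52 -0.48  0.27] [ 1.   -1.67  0.35]
```

>>> jog_arm --deltas '[{"x": -0.01,"y": -0.0225,"z": -0.0063,"rx": 0,"ry": 0,"rz": 0,"claw": -1},{"x": -0.02,"y": -0.0447,"z": -0.0127,"rx": 0,"ry": 0,"rz": 0,"claw": -1},{"x": -0.02,"y": -0.0447,"z": -0.0127,"rx": 0,"ry": 0,"rz": 0,"claw": -1},{"x": -0.02,"y": -0.0447,"z": -0.0127,"rx": 0,"ry": 0,"rz": 0,"claw": -1},{"x": -0.02,"y": -0.0447,"z": -0.0127,"rx": 0,"ry": 0,"rz": 0,"claw": -1},{"x": -0.02,"y": -0.0447,"z": -0.0127,"rx": 0,"ry": 0,"rz": 0,"claw": -1},{"x": -0.01,"y": -0.0225,"z": -0.0063,"rx": 0,"ry": 0,"rz": 0,"claw": -1},{"x": 0,"y": 0,"z": 0,"rx": -0.037,"ry": -0.1136,"rz": -0.1,"claw": -1},{"x": 0,"y": 0,"z": 0,"rx": -0.037,"ry": -0.1136,"rz": -0.1,"claw": -1},{"x": 0,"y": 0,"z": 0,"rx": -0.037,"ry": -0.1136,"rz": -0.1,"claw": -1},{"x": 0,"y": 0,"z": 0,"rx": -0.037,"ry": -0.1136,"rz": -0.1,"claw": -1},{"x": 0,"y": 0,"z": 0,"rx": -0.037,"ry": -0.1136,"rz": -0.1,"claw": -1},{"x": 0,"y": 0,"z": 0,"rx": -0.037,"ry": -0.1136,"rz": -0.1,"claw": -1},{"x": 0,"y": 0,"z": 0,"rx": -0.037,"ry": -0.1136,"rz": -0.1,"claw": -1},{"x": 0,"y": 0,"z": 0,"rx": -0.037,"ry": -0.1136,"rz": -0.1,"claw": -1},{"x": 0,"y": 0,"z": 0,"rx": -0.037,"ry": -0.1136,"rz": -0.1,"claw": -1},{"x": 0,"y": 0,"z": 0,"rx": -0.037,"ry": -0.1136,"rz": -0.1,"claw": -1},{"x": 0,"y": 0,"z": 0,"rx": -0.037,"ry": -0.1136,"rz": -0.1,"claw": -1},{"x": 0,"y": 0,"z": 0,"rx": -0.037,"ry": -0.1136,"rz": -0.1,"claw": -1},{"x": 0,"y": 0,"z": 0,"rx": 0,"ry": 0,"rz": 0,"claw": -1}]'

```text
clock: 10.52
eef_pos: [0.5979, -0.2638, 0.2133]
ee_rot: [[-0.167, -0.935, 0.312], [-0.39, 0.353, 0.851], [-0.906, 0.02, -0.423]]
contact_force: [-0.6, -1.1, -2.7]
opening: 0.0675
grasp_force: 46.2
```

```bash
cat > obs.py <<'E'
from plan import *
def gauge_pts(cs=("top","side")):
    s=sense();p=np.array(s["eef_pos"]);R=np.array(s["ee_rot"])
    for c in cs:
        q,d,K,T=cap(c);W=cloud(d,K,T);L=((W-p)@R-gm)@G   # expected gauge coords (mid origin)
        m=(np.abs(L)<[.045,.022,.04]).all(-1)
        print(c,m.sum(),"expected-frame extents",np.percentile(L[m],[2,98],axis=0).round(4).tolist())
        np.savez(c+"_l",q=q,L=L,m=m,W=W)
        u,v=proj(p+R@gm,K,T).astype(int);print(u,v)
        save("g_"+c+str(int(s["clock"]*10)),cv2.resize(q[max(v-70,0):v+70,max(u-90,0):u+90],None,fx=4,fy=4))
E
python3 -W ignore - <<'E'
from obs import *
p,R=gpose(70,[.584,-.309,.045]);need(p,R)
gauge_pts()
E
ls pics
```

```text
t 10.525 at [ 0.5979 -0.2638  0.2133] F [-0.6 -1.1 -2.7] open 0.0675 grip 46.2 q [-0.73  0.69  0.44 -1.04 -1.79  0.38]
rotvec [-0.004 -0.004 -0.021] shift before turn [ 0.137  -0.005   0.0663] after [ 0.1373 -0.0024  0.0657]
top 734 expected-frame extents [[-0.0431, -0.0192, -0.0231], [0.0429, 0.0134, 0.0331]]
467 207
side 616 expected-frame extents [[-0.0438, -0.0182, -0.0246], [0.0352, 0.0151, 0.0334]]
381 154
crop.png
g_side105.png
g_top105.png
s4.png
side0.png
top0.png
w1.png
w2.png
w3.png
w4.png
```

View pics/g_side105.png

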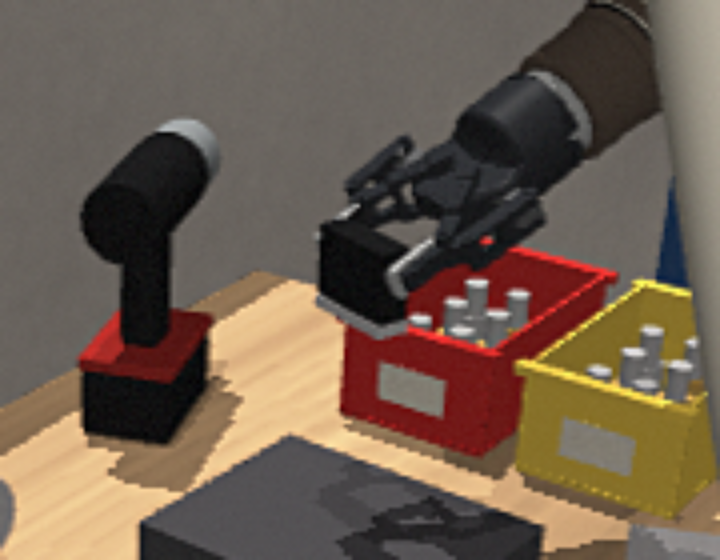

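```bash
python3 -W ignore - <<'E'
from plan import *
s=sense();p=np.array(s["eef_pos"]);R=np.array(s["ee_rot"]);g0=p+R@gm;print("exp mid",g0.round(4))
z=np.load("top_l.npz");W,L,q=z["W"],z["L"],z["q"]
# top face: fit around expected z +29
m=(abs(L[...,0])<.028)&(abs(L[...,1])<.011)&(L[...,2]>.015)
A=W[m];c=A.mean(0);n=np.linalg.svd(A-c)[2][2];n*=np.sign(n[2]);print("top face",m.sum(),"n",n.round(3),"exp",(R@G)[:,2].round(3),"z range L",np.percentile(L[m][:,2],[5,50,95]).round(4))
# everything nearby by height
m=(np.linalg.norm(W-g0,axis=-1)<.06)
z=np.load("side_l.npz");W,L,q=z["W"],z["L"],z["q"]
m=(np.abs(L)<[.04,.02,.034]).all(-1)
br=q.astype(int).sum(-1)
b=m&(br>330)&(L[...,2]<-.01);print("alu pts",b.sum(),np.percentile(L[b],[5,50,95],axis=0).round(4).tolist())
E
```

```text
exp mid [ 0.5822 -0.3092  0.2307]
top face 289 n [ 0.012 -0.025  1.   ] exp [0.012 0.004 1.   ] z range L [0.0253 0.0289 0.0325]
alu pts 33 [[-0.0346, -0.0096, -0.0263], [-0.0303, 0.0091, -0.0202], [0.0229, 0.0129, -0.018]]
```

The crop shows the gauge upright in the fingers at (360,270), with the aluminium base underneath at (365,320). The plate is below. The measured top face sits where the model predicts, so I'll lower it.

>>> jog_arm --deltas '[{"x": 0.018,"y": 0,"z": 0.008,"rx": -0.004,"ry": -0.004,"rz": -0.021,"claw": -1},{"x": 0.036,"y": 0,"z": 0.0172,"rx": 0,"ry": 0,"rz": 0,"claw": -1},{"x": 0.036,"y": 0,"z": 0.0172,"rx": 0,"ry": 0,"rz": 0,"claw": -1},{"x": 0.027,"y": 0,"z": 0.0129,"rx": 0,"ry": 0,"rz": 0,"claw": -1},{"x": 0.009,"y": 0,"z": 0.0043,"rx": 0,"ry": 0,"rz": 0,"claw": -1},{"x": 0.0045,"y": 0,"z": 0.0021,"rx": 0,"ry": 0,"rz": 0,"claw": -1},{"x": 0,"y": 0,"z": 0,"rx": 0,"ry": 0,"rz": 0,"claw": -1}]'

```text
clock: 11.5
eef_pos: [0.6008, -0.2627, 0.0758]
ee_rot: [[-0.134, -0.941, 0.31], [-0.402, 0.338, 0.851], [-0.906, -0.01, -0.423]]
contact_force: [-0.4, 0.4, -2.2]
opening: 0.0671
grasp_force: 46.2
```

```bash
python3 -W ignore - <<'E'
from obs import *
p,R=gpose(70,[.584,-.309,.045]);need(p,R)
R0=np.array(sense()["ee_rot"]);print("gz",(R0@G)[:,2].round(4))
q,d,K,T=cap("top");W=cloud(d,K,T);s=sense();L=((W-s["eef_pos"])@R0-gm)@G
m=(abs(L[...,0])<.028)&(abs(L[...,1])<.010)&(L[...,2]>.015);print(m.sum(),W[m][:,2].mean()-.058)
E
```

```text
t 11.5 at [ 0.6008 -0.2627  0.0758] F [-0.4  0.4 -2.2] open 0.0671 grip 46.2 q [-0.72  0.85  0.37 -1.01 -1.67  0.6 ]
rotvec [-0.002 -0.004  0.013] shift before turn [0.0133 0.0006 0.0063] after [0.0133 0.0004 0.0063]
gz [-0.0107  0.0084  0.9999]
214 0.059682369031402595
```

>>> jog_arm --deltas '[{"x": 0.0045,"y": 0,"z": 0.0021,"rx": -0.002,"ry": -0.003,"rz": 0.013,"claw": -1},{"x": 0.0036,"y": 0,"z": 0.0017,"rx": 0,"ry": 0,"rz": 0,"claw": -1},{"x": 0.0022,"y": 0,"z": 0.001,"rx": 0,"ry": 0,"rz": 0,"claw": -1},{"x": 0.0009,"y": 0,"z": 0.0004,"rx": 0,"ry": 0,"rz": 0,"claw": -1},{"x": 0,"y": 0,"z": 0,"rx": 0,"ry": 0,"rz": 0,"claw": -1}]'

```text
clock: 12.18
eef_pos: [0.6002, -0.2626, 0.062]
ee_rot: [[-0.147, -0.94, 0.308], [-0.393, 0.342, 0.854], [-0.908, 0.005, -0.419]]
contact_force: [0.2, -0.3, -2.6]
opening: 0.0673
grasp_force: 46.2
```

>>> jog_arm --deltas '[{"x": 0.0006,"y": 0,"z": 0.0003,"rx": 0,"ry": 0,"rz": 0,"claw": -1},{"x": 0.0006,"y": 0,"z": 0.0003,"rx": 0,"ry": 0,"rz": 0,"claw": -1}]'

```text
clock: 12.42
eef_pos: [0.6003, -0.2625, 0.0616]
ee_rot: [[-0.146, -0.94, 0.308], [-0.393, 0.341, 0.854], [-0.908, 0.004, -0.419]]
contact_force: [-1.1, -1.0, 1.8]
opening: 0.0672
grasp_force: 46.5
```

Touching lightly, so I'll release.

>>> jog_arm --deltas '[{"x": 0,"y": 0,"z": 0,"rx": 0,"ry": 0,"rz": 0,"claw": -1},{"x": 0,"y": 0,"z": 0,"rx": 0,"ry": 0,"rz": 0,"claw": 1},{"x": 0,"y": 0,"z": 0,"rx": 0,"ry": 0,"rz": 0,"claw": 1},{"x": 0,"y": 0,"z": 0,"rx": 0,"ry": 0,"rz": 0,"claw": 1},{"x": 0,"y": 0,"z": 0,"rx": 0,"ry": 0,"rz": 0,"claw": 1}]' --grip_force 20

```text
clock: 13.05
eef_pos: [0.6003, -0.2625, 0.0608]
ee_rot: [[-0.147, -0.94, 0.308], [-0.393, 0.341, 0.854], [-0.908, 0.005, -0.419]]
contact_force: [0.2, -0.7, 0.1]
opening: 0.0855
grasp_force: 0.0
```

>>> jog_arm --deltas '[{"x": 0,"y": 0,"z": -0.01,"rx": 0,"ry": 0,"rz": 0,"claw": 1},{"x": 0,"y": 0,"z": -0.02,"rx": 0,"ry": 0,"rz": 0,"claw": 1},{"x": 0,"y": 0,"z": -0.03,"rx": 0,"ry": 0,"rz": 0,"claw": 1},{"x": 0,"y": 0,"z": -0.04,"rx": 0,"ry": 0,"rz": 0,"claw": 1},{"x": -0.03,"y": 0,"z": -0.03,"rx": 0,"ry": 0,"rz": 0,"claw": 1},{"x": -0.04,"y": 0,"z": -0.015,"rx": 0,"ry": 0,"rz": 0,"claw": 1},{"x": -0.04,"y": 0,"z": -0.015,"rx": 0,"ry": 0,"rz": 0,"claw": 1},{"x": -0.03,"y": 0,"z": -0.01,"rx": 0,"ry": 0,"rz": 0,"claw": 1},{"x": 0,"y": 0,"z": 0,"rx": 0,"ry": 0,"rz": 0,"claw": 1}]'

```text
clock: 14.18
eef_pos: [0.5682, -0.3545, 0.2635]
ee_rot: [[-0.143, -0.94, 0.311], [-0.399, 0.342, 0.85], [-0.906, -0.003, -0.424]]
contact_force: [-0.2, -0.6, -0.5]
opening: 0.0852
grasp_force: 0.0
```

```bash
python3 -W ignore - <<'E'
from plan import *
q,d,K,T=cap("top");W=cloud(d,K,T);save("t2",cv2.resize(q[140:290,380:540],None,fx=4,fy=4))
m=(abs(W[...,2]-.103)<.012)&(abs(W[...,0]-.584)<.06)&(abs(W[...,1]+.309)<.06)
print(m.sum(),cv2.minAreaRect(W[m][:,:2].astype(np.float32)*1000),np.median(W[m][:,2]))
s=sense();print(s["clock"],s["eef_pos"],np.round(s["joints"],2))
E
```

```text
333 ((583.5729370117188, -308.1238708496094), (25.61979866027832, 68.9925765991211), 69.37846374511719) 0.10279153671400414
14.225 [ 0.56795221 -0.35392502  0.26116346] [-0.84  0.74  0.65 -1.05 -1.97  0.31]
```

View pics/t2.png

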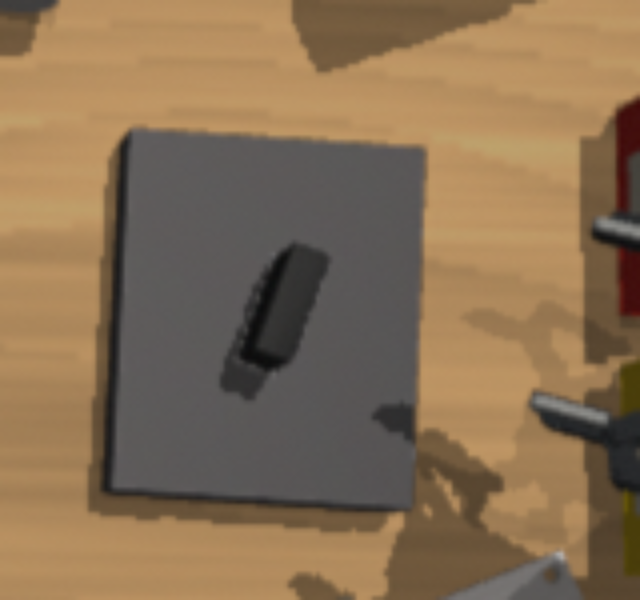

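The gauge stands on the plate at crop (287,305), measured at (0.5836, -0.3083) with heading 69.4° and its top at 0.103. The fingers are clear. Next I'll regrasp from straight above, across the broad faces.

```bash
python3 -W ignore - <<'E'
from plan import *
a=np.radians(69.4);R=frame([0,0,-1],[-np.cos(a),-np.sin(a),0]);p=[.5836,-.3083,.134]
need(p,R);R0=np.array(sense()["ee_rot"]);rv=Ro.from_matrix(R0.T@R).as_rotvec();print(np.linalg.norm(rv))
for t in np.linspace(0,1,6):
    Rt=R0@Ro.from_rotvec(rv*t).as_matrix();w=np.array([.568,-.354,.26])-.25*Rt[:,2];print(w.round(2),np.round(wristik(Rt,np.arctan2(w[1],w[0]),.3,1,-1)[0],2))
E
```

```text
t 14.225 at [ 0.568  -0.3539  0.2612] F [ 0.6 -0.5 -1. ] open 0.0853 grip 0.0 q [-0.84  0.74  0.65 -1.05 -1.97  0.31]
rotvec [-0.877  0.887 -1.376] shift before turn [0.0949 0.0008 0.0974] after [-0.0014 -0.0482  0.1272]
1.8570632279403172
[ 0.49 -0.57  0.37] [ 0.98 -1.87  0.25]
[ 0.53 -0.55  0.41] [ 0.75 -1.86  0.56]
[ 0.57 -0.52  0.45] [ 0.52 -1.78  0.85]
[ 0.59 -0.47  0.48] [ 0.33 -1.64  1.1 ]
[ 0.59 -0.41  0.5 ] [ 0.15 -1.47  1.32]
[ 0.57 -0.35  0.51] [-0.   -1.27  1.51]
```

>>> jog_arm --deltas '[{"x": 0,"y": 0,"z": 0,"rx": -0.0731,"ry": 0.0739,"rz": -0.1147,"claw": 1},{"x": 0,"y": 0,"z": 0,"rx": -0.0731,"ry": 0.0739,"rz": -0.1147,"claw": 1},{"x": 0,"y": 0,"z": 0,"rx": -0.0731,"ry": 0.0739,"rz": -0.1147,"claw": 1},{"x": 0,"y": 0,"z": 0,"rx": -0.0731,"ry": 0.0739,"rz": -0.1147,"claw": 1},{"x": 0,"y": 0,"z": 0,"rx": -0.0731,"ry": 0.0739,"rz": -0.1147,"claw": 1},{"x": 0,"y": 0,"z": 0,"rx": -0.0731,"ry": 0.0739,"rz": -0.1147,"claw": 1},{"x": 0,"y": 0,"z": 0,"rx": -0.0731,"ry": 0.0739,"rz": -0.1147,"claw": 1},{"x": 0,"y": 0,"z": 0,"rx": -0.0731,"ry": 0.0739,"rz": -0.1147,"claw": 1},{"x": 0,"y": 0,"z": 0,"rx": -0.0731,"ry": 0.0739,"rz": -0.1147,"claw": 1},{"x": 0,"y": 0,"z": 0,"rx": -0.0731,"ry": 0.0739,"rz": -0.1147,"claw": 1},{"x": 0,"y": 0,"z": 0,"rx": -0.0731,"ry": 0.0739,"rz": -0.1147,"claw": 1},{"x": 0,"y": 0,"z": 0,"rx": -0.0731,"ry": 0.0739,"rz": -0.1147,"claw": 1},{"x": 0,"y": 0,"z": 0,"rx": 0,"ry": 0,"rz": 0,"claw": 1}]'

```text
clock: 15.85
eef_pos: [0.567, -0.3513, 0.2582]
ee_rot: [[0.937, -0.349, -0.006], [-0.349, -0.937, 0.004], [-0.007, -0.002, -1.0]]
contact_force: [0.3, -0.7, 0.2]
opening: 0.0853
grasp_force: 0.0
```

```bash
python3 -W ignore - <<'E'
from plan import *
a=np.radians(69.4);R=frame([0,0,-1],[-np.cos(a),-np.sin(a),0])
need([.5836,-.3083,.134],R)
s=sense();q,d,K,T=cap("wrist");W=cloud(d,K,T);save("w5",q);L=(W-s["eef_pos"])@np.array(s["ee_rot"])
m=(abs(W[...,2]-.103)<.012)&(abs(W[...,0]-.584)<.06)&(abs(W[...,1]+.309)<.06)
print(m.sum(),cv2.minAreaRect(W[m][:,:2].astype(np.float32)*1000),np.median(W[m][:,2]))
for sg in (1,-1):
    m=(abs(sg*L[...,1]-.052)<.012)&(abs(L[...,0])<.03)&(L[...,2]>-.1)&(L[...,2]<.0);Q=L[m];t=np.sort(Q[:,2])[-20];k=Q[Q[:,2]>t-.006];print(sg,"tip",t.round(4),"x",np.percentile(k[:,0],[3,97]).round(4),"y",np.percentile(k[:,1],[3,97]).round(4))
E
```

```text
t 15.85 at [ 0.567  -0.3513  0.2582] F [ 0.3 -0.7  0.2] open 0.0853 grip 0.0 q [-0.31  0.43  0.24 -0.   -1.39  1.53]
rotvec [-0.002  0.007  0.003] shift before turn [ 0.0015 -0.0458  0.1243] after [ 0.0004 -0.0461  0.1242]
2298 ((584.4309692382812, -310.1343078613281), (25.16887664794922, 68.09139251708984), 69.8927993774414) 0.10438787520959021
1 tip -0.0549 x [-0.0088  0.0124] y [0.0425 0.0482]
-1 tip -0.0549 x [-0.0086  0.0124] y [-0.0472 -0.0422]
```

>>> jog_arm --deltas '[{"x": -0.001,"y": -0.0225,"z": 0.0,"rx": -0.002,"ry": 0.006,"rz": 0.006,"claw": 1},{"x": 0,"y": -0.023,"z": 0.02,"rx": 0,"ry": 0,"rz": 0,"claw": 1},{"x": 0,"y": 0,"z": 0.04,"rx": 0,"ry": 0,"rz": 0,"claw": 1},{"x": 0,"y": 0,"z": 0.04,"rx": 0,"ry": 0,"rz": 0,"claw": 1},{"x": 0,"y": 0,"z": 0.02,"rx": 0,"ry": 0,"rz": 0,"claw": 1},{"x": 0,"y": 0,"z": 0,"rx": 0,"ry": 0,"rz": 0,"claw": 1}]'

```text
clock: 16.65
eef_pos: [0.5828, -0.3105, 0.1362]
ee_rot: [[0.933, -0.359, -0.004], [-0.359, -0.934, 0.002], [-0.004, -0.0, -1.0]]
contact_force: [0.2, -0.1, 0.6]
opening: 0.0851
grasp_force: 0.0
```

```bash
python3 -W ignore - <<'E'
from plan import *
a=np.radians(69.6);R=frame([0,0,-1],[-np.cos(a),-np.sin(a),0])
need([.584-.0015*np.sin(a),-.309+.0015*np.cos(a),.0145],R)
E
```

```text
t 16.65 at [ 0.5828 -0.3105  0.1362] F [ 0.2 -0.1  0.6] open 0.0851 grip 0.0 q [-0.25  0.49  0.03 -0.   -1.12  1.45]
rotvec [-0.     0.004 -0.011] shift before turn [-0.0004 -0.0018  0.1217] after [-0.0009 -0.0018  0.1217]
```

>>> jog_arm --deltas '[{"x": -0.001,"y": -0.0018,"z": 0.0,"rx": 0,"ry": 0.004,"rz": -0.011,"claw": 1},{"x": 0,"y": 0,"z": 0.03,"rx": 0,"ry": 0,"rz": 0,"claw": 1},{"x": 0,"y": 0,"z": 0.03,"rx": 0,"ry": 0,"rz": 0,"claw": 1},{"x": 0,"y": 0,"z": 0.03,"rx": 0,"ry": 0,"rz": 0,"claw": 1},{"x": 0,"y": 0,"z": 0.02,"rx": 0,"ry": 0,"rz": 0,"claw": 1},{"x": 0,"y": 0,"z": 0.0115,"rx": 0,"ry": 0,"rz": 0,"claw": 1},{"x": 0,"y": 0,"z": 0,"rx": 0,"ry": 0,"rz": 0,"claw": 1},{"x": 0,"y": 0,"z": 0,"rx": 0,"ry": 0,"rz": 0,"claw": 0},{"x": 0,"y": 0,"z": 0,"rx": 0,"ry": 0,"rz": 0,"claw": -0.2},{"x": 0,"y": 0,"z": 0,"rx": 0,"ry": 0,"rz": 0,"claw": -0.3},{"x": 0,"y": 0,"z": 0,"rx": 0,"ry": 0,"rz": 0,"claw": -0.4},{"x": 0,"y": 0,"z": 0,"rx": 0,"ry": 0,"rz": 0,"claw": -0.5},{"x": 0,"y": 0,"z": 0,"rx": 0,"ry": 0,"rz": 0,"claw": -1},{"x": 0,"y": 0,"z": 0,"rx": 0,"ry": 0,"rz": 0,"claw": -1},{"x": 0,"y": 0,"z": 0,"rx": 0,"ry": 0,"rz": 0,"claw": -1}]' --grip_force 30

```text
clock: 18.52
eef_pos: [0.5845, -0.3084, 0.0183]
ee_rot: [[0.938, -0.346, 0.006], [-0.346, -0.938, -0.003], [0.007, 0.0, -1.0]]
contact_force: [-1.5, -2.0, 4.9]
opening: 0.0233
grasp_force: 30.4
```

>>> jog_arm --deltas '[{"x": 0,"y": 0,"z": -0.005,"rx": 0,"ry": 0,"rz": 0,"claw": -1},{"x": 0,"y": 0,"z": -0.02,"rx": 0,"ry": 0,"rz": 0,"claw": -1},{"x": 0,"y": 0,"z": -0.04,"rx": 0,"ry": 0,"rz": 0,"claw": -1},{"x": 0,"y": 0,"z": -0.045,"rx": 0,"ry": 0,"rz": 0,"claw": -1},{"x": 0,"y": 0,"z": -0.045,"rx": 0,"ry": 0,"rz": 0,"claw": -1},{"x": 0,"y": 0,"z": -0.045,"rx": 0,"ry": 0,"rz": 0,"claw": -1},{"x": 0,"y": 0,"z": -0.04,"rx": 0,"ry": 0,"rz": 0,"claw": -1},{"x": 0,"y": 0,"z": -0.01,"rx": 0,"ry": 0,"rz": 0,"claw": -1},{"x": 0,"y": 0,"z": 0,"rx": 0,"ry": 0,"rz": 0,"claw": -1}]' --grip_force 40

```text
clock: 19.65
eef_pos: [0.5825, -0.3067, 0.2661]
ee_rot: [[0.938, -0.346, 0.004], [-0.346, -0.938, -0.0], [0.004, -0.001, -1.0]]
contact_force: [1.0, -0.5, -3.6]
opening: 0.0238
grasp_force: 39.5
```

```bash
cat >> plan.py <<'E'
Rr=Ro.from_matrix(np.array([[.938,-.346,.006],[-.346,-.938,-.003],[.007,0,-1.]])).as_matrix()
ag=np.arctan2(.938,.346);yg=np.array([np.cos(ag),np.sin(ag),0]);Rg1=np.stack([np.cross(yg,[0,0,1]),yg,[0,0,1]],1)
G2=Rr.T@Rg1; gb2=np.array([0,0,-.0267])
def fl(gap,tilt=15.33,C=(.5367,.358,.2013)):
    t=np.radians(tilt);n=np.array([-np.sin(t),0,np.cos(t)]);Rf=np.stack([[np.cos(t),0,np.sin(t)],[0,1,0],n],1)
    R=Rf@G2.T;return np.array(C)+n*gap-R@gb2,R
E
python3 -W ignore - <<'E'
from plan import *
p,R=fl(.07);print(p);need(p,R);w=p-.25*R[:,2];print(wristik(R,np.arctan2(w[1],w[0]),.3,1,-1)[0])
E
```

```text
[0.52542825 0.35799014 0.24310819]
t 19.65 at [ 0.5825 -0.3067  0.2661] F [ 1.  -0.5 -3.6] open 0.0238 grip 39.5 q [-0.24  0.4   0.22 -0.   -1.39  1.46]
rotvec [ 0.047  0.267 -0.351] shift before turn [-0.2835 -0.604   0.0227] after [-0.0611 -0.6647  0.0065]
(np.float64(-0.19300250606142821), np.float64(-1.0609938307016125), np.float64(0.5702150824463859))
```

>>> jog_arm --deltas '[{"x": -0.01,"y": -0.0215,"z": 0,"rx": 0,"ry": 0,"rz": 0,"claw": -1},{"x": -0.0202,"y": -0.0431,"z": 0,"rx": 0,"ry": 0,"rz": 0,"claw": -1},{"x": -0.0202,"y": -0.0431,"z": 0,"rx": 0,"ry": 0,"rz": 0,"claw": -1},{"x": -0.0202,"y": -0.0431,"z": 0,"rx": 0,"ry": 0,"rz": 0,"claw": -1},{"x": -0.0202,"y": -0.0431,"z": 0,"rx": 0,"ry": 0,"rz": 0,"claw": -1},{"x": -0.0202,"y": -0.0431,"z": 0,"rx": 0,"ry": 0,"rz": 0,"claw": -1},{"x": -0.0202,"y": -0.0431,"z": 0,"rx": 0,"ry": 0,"rz": 0,"claw": -1},{"x": -0.0202,"y": -0.0431,"z": 0,"rx": 0,"ry": 0,"rz": 0,"claw": -1},{"x": -0.0202,"y": -0.0431,"z": 0,"rx": 0,"ry": 0,"rz": 0,"claw": -1},{"x": -0.0202,"y": -0.0431,"z": 0,"rx": 0,"ry": 0,"rz": 0,"claw": -1},{"x": -0.0202,"y": -0.0431,"z": 0,"rx": 0,"ry": 0,"rz": 0,"claw": -1},{"x": -0.0202,"y": -0.0431,"z": 0,"rx": 0,"ry": 0,"rz": 0,"claw": -1},{"x": -0.0202,"y": -0.0431,"z": 0,"rx": 0,"ry": 0,"rz": 0,"claw": -1},{"x": -0.0202,"y": -0.0431,"z": 0,"rx": 0,"ry": 0,"rz": 0,"claw": -1},{"x": -0.01,"y": -0.0215,"z": 0,"rx": 0.012,"ry": 0.067,"rz": -0.088,"claw": -1},{"x": 0,"y": 0,"z": 0,"rx": 0.012,"ry": 0.067,"rz": -0.088,"claw": -1},{"x": 0,"y": 0,"z": 0,"rx": 0.012,"ry": 0.067,"rz": -0.088,"claw": -1},{"x": 0,"y": 0,"z": 0,"rx": 0.012,"ry": 0.067,"rz": -0.088,"claw": -1},{"x": 0,"y": 0,"z": 0,"rx": 0,"ry": 0,"rz": 0,"claw": -1}]'

```text
clock: 22.02
eef_pos: [0.5235, 0.3553, 0.2634]
ee_rot: [[0.963, 0.002, 0.269], [0.003, -1.0, -0.005], [0.269, 0.006, -0.963]]
contact_force: [0.1, 0.3, -2.2]
opening: 0.0234
grasp_force: 39.7
```

```bash
cat > ob2.py <<'E'
from plan import *
def look(gap):
    p,R=fl(gap);need(p,R);s=sense();P=np.array(s["eef_pos"]);R0=np.array(s["ee_rot"])
    Rf=fl(0)[1]@G2
    print("gauge axes in flange frame (deg)",np.degrees(Ro.from_matrix(Rf.T@R0@G2).as_rotvec()).round(2),"base in flange",(Rf.T@(P+R0@gb2-np.array([.5367,.358,.2013]))).round(4))
    for c in ("top","side","wrist"):
        q,d,K,T=cap(c);W=cloud(d,K,T);Lf=(W-[.5367,.358,.2013])@Rf; Lg=((W-P)@R0-gb2)@G2
        # flange plane away from the gauge
        m=(abs(Lf[...,0])<.048)&(abs(Lf[...,1])<.034)&(abs(Lf[...,2])<.006)&((abs(Lf[...,1])>.02)|(abs(Lf[...,0])>.042))
        if m.sum()>60:
            A=W[m];c0=A.mean(0);n=np.linalg.svd(A-c0)[2][2];n*=np.sign(n[2]);print(c,"flange n",n.round(4),"tilt",np.degrees(np.arctan2(-n[0],n[2])).round(2),"offset",np.median(Lf[m][:,2]).round(4),m.sum())
        for nm,m in (("display/faces",(abs(Lg[...,0])<.04)&(abs(Lg[...,1])<.018)&(Lg[...,2]>.003)&(Lg[...,2]<.057)),("top",(abs(Lg[...,0])<.04)&(abs(Lg[...,1])<.016)&(abs(Lg[...,2]-.058)<.006)&(abs(Lg[...,0])>.015))):
            if m.sum()>40: print(c,nm,m.sum(),np.percentile(Lg[m],[2,50,98],axis=0).round(4).tolist())
        u,v=proj(P+R0@gb2,K,T).astype(int);np.savez("last_"+c,q=q,d=d,K=K,T=T);save("f_%s%d"%(c,s["clock"]*10),cv2.resize(q[max(v-75,0):v+75,max(u-90,0):u+90],None,fx=4,fy=4) if c!="wrist" else q)
E
python3 -W ignore -c "
from ob2 import *
look(.07)"; ls pics
```

```text
t 22.025 at [0.5235 0.3553 0.2634] F [ 0.1  0.3 -2.2] open 0.0234 grip 39.7 q [ 0.97  0.24 -0.15  0.26 -1.05  0.49]
rotvec [0.005 0.002 0.003] shift before turn [-0.0036 -0.0028  0.0201] after [-0.0036 -0.0027  0.0201]
gauge axes in flange frame (deg) [-0.26  0.12  0.2 ] base in flange [ 0.0035 -0.0025  0.0901]
top flange n [-0.2535 -0.0133  0.9672] tilt 14.69 offset -0.0001 430
top display/faces 230 [[-0.0325, -0.0175, 0.0051], [0.0225, -0.0107, 0.0339], [0.0345, 0.0105, 0.0567]]
top top 162 [[-0.0318, -0.0116, 0.0531], [0.0234, -0.003, 0.0581], [0.0337, 0.0113, 0.0621]]
side flange n [-0.2591 -0.0016  0.9659] tilt 15.02 offset -0.0002 832
side display/faces 696 [[-0.0339, -0.011, 0.0036], [-0.0262, 0.0111, 0.0291], [0.0307, 0.0173, 0.0566]]
side top 188 [[-0.0337, -0.0103, 0.0524], [-0.0259, 0.0031, 0.0585], [-0.0154, 0.0125, 0.0609]]
wrist flange n [-0.2586 -0.0025  0.966 ] tilt 14.99 offset 0.0004 4008
wrist display/faces 4405 [[-0.0046, -0.0164, 0.0059], [0.037, 0.0002, 0.0448], [0.0376, 0.0174, 0.0568]]
wrist top 7786 [[0.0153, -0.0113, 0.054], [0.0272, 0.0008, 0.0602], [0.0374, 0.0126, 0.0617]]
crop.png
f_side220.png
f_top220.png
f_wrist220.png
g_side105.png
g_top105.png
s4.png
side0.png
t2.png
top0.png
w1.png
w2.png
w3.png
w4.png
w5.png
```

>>> jog_arm --deltas '[{"x": -0.0036,"y": -0.0027,"z": 0.02,"rx": 0.005,"ry": -0.001,"rz": 0.003,"claw": -1},{"x": 0,"y": 0,"z": 0.025,"rx": 0,"ry": 0,"rz": 0,"claw": -1},{"x": 0,"y": 0,"z": 0.02,"rx": 0,"ry": 0,"rz": 0,"claw": -1},{"x": 0,"y": 0,"z": 0.012,"rx": 0,"ry": 0,"rz": 0,"claw": -1},{"x": 0,"y": 0,"z": 0.005,"rx": 0,"ry": 0,"rz": 0,"claw": -1},{"x": 0,"y": 0,"z": 0,"rx": 0,"ry": 0,"rz": 0,"claw": -1},{"x": 0,"y": 0,"z": 0,"rx": 0,"ry": 0,"rz": 0,"claw": -1}]'

```text
clock: 23.05
eef_pos: [0.5454, 0.3596, 0.1872]
ee_rot: [[0.962, -0.0, 0.273], [-0.002, -1.0, 0.005], [0.273, -0.005, -0.962]]
contact_force: [-0.5, -0.1, -2.0]
opening: 0.0235
grasp_force: 39.8
```

```bash
python3 -W ignore -c "
from ob2 import *
look(.0)"
```

```text
t 23.05 at [0.5454 0.3596 0.1872] F [-0.5 -0.1 -2. ] open 0.0235 grip 39.8 q [ 0.94  0.32 -0.25  0.29 -0.86  0.46]
rotvec [-0.005 -0.002 -0.002] shift before turn [-0.0046  0.0017  0.0107] after [-0.0046  0.0016  0.0107]
gauge axes in flange frame (deg) [ 0.29 -0.14 -0.09] base in flange [0.0044 0.0015 0.0108]
top flange n [-2.634e-01  1.000e-04  9.647e-01] tilt 15.27 offset -0.0004 343
top display/faces 186 [[-0.0315, -0.0168, 0.0037], [0.0222, -0.0107, 0.0334], [0.0346, 0.0104, 0.0567]]
top top 124 [[-0.031, -0.0121, 0.0531], [0.0248, -0.0028, 0.0587], [0.034, 0.0115, 0.0632]]
side flange n [-0.2621 -0.0034  0.965 ] tilt 15.2 offset -0.0002 572
side display/faces 576 [[-0.0352, -0.0137, 0.0042], [-0.027, 0.0104, 0.0316], [0.0267, 0.0173, 0.0567]]
side top 182 [[-0.0351, -0.0111, 0.0523], [-0.0259, 0.0025, 0.0581], [-0.0152, 0.0118, 0.0605]]
wrist flange n [-0.2569 -0.0014  0.9664] tilt 14.89 offset -0.0001 7734
wrist display/faces 5308 [[-0.0088, -0.0172, 0.0064], [0.0336, -0.0002, 0.0469], [0.0344, 0.0173, 0.0569]]
wrist top 6562 [[0.0154, -0.0114, 0.0535], [0.0257, 0.0, 0.0586], [0.0343, 0.0114, 0.06]]
```

>>> jog_arm --deltas '[{"x": -0.0045,"y": 0.0016,"z": 0.004,"rx": -0.005,"ry": -0.005,"rz": -0.002,"claw": -1},{"x": 0,"y": 0,"z": 0.003,"rx": 0,"ry": 0,"rz": 0,"claw": -1},{"x": 0,"y": 0,"z": 0,"rx": 0,"ry": 0,"rz": 0,"claw": -1},{"x": 0,"y": 0,"z": 0,"rx": 0,"ry": 0,"rz": 0,"claw": -1}]'

```text
clock: 23.7
eef_pos: [0.5428, 0.3576, 0.1782]
ee_rot: [[0.964, 0.0, 0.268], [0.001, -1.0, -0.002], [0.268, 0.002, -0.964]]
contact_force: [-0.4, 0.0, -1.6]
opening: 0.0239
grasp_force: 39.8
```

```bash
python3 -W ignore -c "
from ob2 import *
p,R=fl(0,15.15);need(p,R)"
```

```text
t 23.7 at [0.5428 0.3576 0.1782] F [-0.4  0.  -1.6] open 0.0239 grip 39.8 q [ 0.94  0.32 -0.26  0.29 -0.85  0.45]
rotvec [0.001 0.    0.001] shift before turn [ 0.0003 -0.0004  0.0028] after [ 0.0003 -0.0004  0.0028]
```

>>> jog_arm --deltas '[{"x": 0,"y": 0,"z": 0.0012,"rx": 0,"ry": 0,"rz": 0,"claw": -1},{"x": 0,"y": 0,"z": 0.0008,"rx": 0,"ry": 0,"rz": 0,"claw": -1},{"x": 0,"y": 0,"z": 0,"rx": 0,"ry": 0,"rz": 0,"claw": -1}]' --grip_force 30

```text
clock: 24.08
eef_pos: [0.5432, 0.3575, 0.1761]
ee_rot: [[0.964, 0.0, 0.267], [0.001, -1.0, -0.002], [0.267, 0.002, -0.964]]
contact_force: [0.4, -0.4, -1.9]
opening: 0.0237
grasp_force: 39.8
```

>>> jog_arm --deltas '[{"x": 0,"y": 0,"z": 0.0006,"rx": 0,"ry": 0,"rz": 0,"claw": -1},{"x": 0,"y": 0,"z": 0,"rx": 0,"ry": 0,"rz": 0,"claw": -1}]'

```text
clock: 24.32
eef_pos: [0.5434, 0.3576, 0.1757]
ee_rot: [[0.964, 0.0, 0.267], [0.001, -1.0, -0.002], [0.267, 0.002, -0.964]]
contact_force: [0.0, 0.1, -1.9]
opening: 0.0239
grasp_force: 39.8
```

>>> jog_arm --deltas '[{"x": 0,"y": 0,"z": 0.0006,"rx": 0,"ry": 0,"rz": 0,"claw": -1},{"x": 0,"y": 0,"z": 0,"rx": 0,"ry": 0,"rz": 0,"claw": -1}]'

```text
clock: 24.58
eef_pos: [0.5436, 0.3575, 0.175]
ee_rot: [[0.964, 0.0, 0.267], [0.001, -1.0, -0.002], [0.267, 0.002, -0.964]]
contact_force: [-0.0, 0.2, -2.0]
opening: 0.0237
grasp_force: 39.8
```

>>> jog_arm --deltas '[{"x": 0,"y": 0,"z": 0.0005,"rx": 0,"ry": 0,"rz": 0,"claw": -1},{"x": 0,"y": 0,"z": 0,"rx": 0,"ry": 0,"rz": 0,"claw": -1}]'

```text
clock: 24.82
eef_pos: [0.5437, 0.3576, 0.1746]
ee_rot: [[0.964, 0.0, 0.267], [0.001, -1.0, -0.002], [0.267, 0.002, -0.964]]
contact_force: [-0.6, -0.0, -1.1]
opening: 0.0233
grasp_force: 39.9
```

>>> jog_arm --deltas '[{"x": 0,"y": 0,"z": 0.0004,"rx": 0,"ry": 0,"rz": 0,"claw": -1},{"x": 0,"y": 0,"z": 0,"rx": 0,"ry": 0,"rz": 0,"claw": -1}]'

```text
clock: 25.08
eef_pos: [0.5437, 0.3576, 0.1746]
ee_rot: [[0.964, 0.0, 0.268], [0.001, -1.0, -0.002], [0.268, 0.002, -0.964]]
contact_force: [-2.3, -0.2, -0.1]
opening: 0.0236
grasp_force: 40.1
```

>>> jog_arm --deltas '[{"x": 0,"y": 0,"z": 0.0005,"rx": 0,"ry": 0,"rz": 0,"claw": -1},{"x": 0,"y": 0,"z": 0,"rx": 0,"ry": 0,"rz": 0,"claw": -1},{"x": 0,"y": 0,"z": 0,"rx": 0,"ry": 0,"rz": 0,"claw": -1}]'

```text
clock: 25.45
eef_pos: [0.5438, 0.3576, 0.1746]
ee_rot: [[0.963, 0.0, 0.268], [0.001, -1.0, -0.001], [0.268, 0.002, -0.963]]
contact_force: [-5.8, -1.9, 3.6]
opening: 0.0234
grasp_force: 40.7
```

```bash
python3 -W ignore -c "
from ob2 import *
s=sense();print(s['torque'],s['contact_force']);look(0)"
```

```text
[-0.29524455  1.67914096 -0.08752611] [-5.82098911 -1.89682144  3.64455804]
t 25.45 at [0.5438 0.3576 0.1746] F [-5.8 -1.9  3.6] open 0.0234 grip 40.7 q [ 0.94  0.33 -0.26  0.29 -0.84  0.45]
rotvec [0.001 0.003 0.001] shift before turn [ 0.0004 -0.0004 -0.001 ] after [ 0.0004 -0.0004 -0.001 ]
gauge axes in flange frame (deg) [-0.06  0.19  0.04] base in flange [-0.0003 -0.0004 -0.001 ]
top flange n [-0.2663 -0.0028  0.9639] tilt 15.44 offset -0.0002 327
top display/faces 213 [[-0.0336, -0.0172, 0.0034], [0.0231, -0.0107, 0.0293], [0.0378, 0.0111, 0.0568]]
top top 115 [[-0.0312, -0.0114, 0.0528], [0.0247, -0.0029, 0.0582], [0.034, 0.0109, 0.0624]]
side flange n [-0.2588 -0.0033  0.9659] tilt 15.0 offset -0.0003 570
side display/faces 565 [[-0.0352, -0.0134, 0.0038], [-0.0271, 0.0104, 0.0314], [0.0267, 0.0176, 0.0566]]
side top 171 [[-0.0347, -0.0106, 0.0524], [-0.0264, 0.0022, 0.058], [-0.0153, 0.012, 0.0604]]
wrist flange n [-0.2569 -0.0016  0.9664] tilt 14.89 offset 0.0001 9357
wrist display/faces 5182 [[-0.0082, -0.0173, 0.0063], [0.0339, -0.0002, 0.0464], [0.0346, 0.0173, 0.0568]]
wrist top 6647 [[0.0155, -0.0113, 0.0538], [0.0258, 0.0002, 0.0588], [0.0345, 0.0115, 0.0602]]
```

Contact force is building: about 7 N normal and 4 N along the slope. I'll relieve the tangential load and add a little press.

>>> jog_arm --deltas '[{"x": -0.0005,"y": -0.0002,"z": 0,"rx": 0,"ry": 0,"rz": 0,"claw": -1},{"x": 0,"y": 0,"z": 0,"rx": 0,"ry": 0,"rz": 0,"claw": -1},{"x": 0,"y": 0,"z": 0,"rx": 0,"ry": 0,"rz": 0,"claw": -1}]'

```text
clock: 25.98
eef_pos: [0.5438, 0.3576, 0.1745]
ee_rot: [[0.963, 0.0, 0.268], [0.001, -1.0, -0.002], [0.268, 0.002, -0.963]]
contact_force: [-4.8, -3.0, 5.8]
opening: 0.0236
grasp_force: 40.7
```

```bash
cat > f.py <<'E'
from ob2 import *
F=[];Tq=[]
for _ in range(4): capture("top");s=sense();F.append(s["contact_force"]);Tq.append(s["torque"])
F=np.mean(F,0);Tq=np.mean(Tq,0);Rf=fl(0,15.2)[1]@G2
print("clock",s["clock"],"F flange frame (free part removed)",(Rf.T@(F-[0,0,-1.9])).round(2),"torque flange axes",(Rf.T@Tq).round(3),"grip",s["grasp_force"])
p,R=fl(0,15.15);need(p,R)
E
python3 -W ignore f.py
```

```text
clock 26.175 F flange frame (free part removed) [-1.68 -2.74  8.21] torque flange axes [-0.718  1.174  0.043] grip 40.70263087749481
t 26.175 at [0.5438 0.3576 0.1745] F [-4.1 -2.6  5.8] open 0.023 grip 40.7 q [ 0.94  0.33 -0.26  0.3  -0.84  0.45]
rotvec [ 0.001 -0.     0.001] shift before turn [ 0.0004 -0.0004 -0.001 ] after [ 0.0004 -0.0004 -0.001 ]
```

>>> jog_arm --deltas '[{"x": 0,"y": 0,"z": 0.0004,"rx": 0,"ry": 0,"rz": 0,"claw": -1},{"x": 0,"y": 0,"z": 0,"rx": 0,"ry": 0,"rz": 0,"claw": -1},{"x": 0,"y": 0,"z": 0,"rx": 0,"ry": 0,"rz": 0,"claw": -1}]'

```text
clock: 26.55
eef_pos: [0.5438, 0.3576, 0.1745]
ee_rot: [[0.963, 0.0, 0.268], [0.001, -1.0, -0.002], [0.268, 0.002, -0.963]]
contact_force: [-5.4, -3.1, 6.9]
opening: 0.0237
grasp_force: 41.1
```

```bash
python3 -W ignore f.py
```

```text
clock 26.75 F flange frame (free part removed) [-3.02 -2.54 10.06] torque flange axes [-0.807  1.426  0.014] grip 41.123353242874146
t 26.75 at [0.5438 0.3576 0.1745] F [-5.8 -2.5  7.1] open 0.0239 grip 41.1 q [ 0.94  0.33 -0.26  0.3  -0.84  0.45]
rotvec [ 0.001 -0.001  0.001] shift before turn [ 0.0003 -0.0004 -0.001 ] after [ 0.0003 -0.0004 -0.001 ]
```

>>> jog_arm --deltas '[{"x": 0,"y": 0,"z": 0,"rx": 0,"ry": 0.004,"rz": 0,"claw": -1},{"x": 0,"y": 0,"z": 0,"rx": 0,"ry": 0,"rz": 0,"claw": -1},{"x": 0,"y": 0,"z": 0,"rx": 0,"ry": 0,"rz": 0,"claw": -1}]' --grip_force 25

```text
clock: 27.12
eef_pos: [0.544, 0.3576, 0.1746]
ee_rot: [[0.962, 0.0, 0.273], [0.001, -1.0, -0.001], [0.273, 0.002, -0.962]]
contact_force: [-4.2, -2.5, 7.2]
opening: 0.0232
grasp_force: 41.0
```

```bash
python3 -W ignore f.py
```

```text
clock 27.325 F flange frame (free part removed) [-1.56 -2.67 10.04] torque flange axes [-0.821  1.409  0.035] grip 40.96943378448486
t 27.325 at [0.544  0.3576 0.1746] F [-4.3 -2.3  7.7] open 0.0234 grip 41.0 q [ 0.94  0.32 -0.27  0.3  -0.84  0.45]
rotvec [ 0.001 -0.005  0.001] shift before turn [ 0.0001 -0.0004 -0.001 ] after [ 0.0001 -0.0004 -0.001 ]
```

>>> jog_arm --deltas '[{"x": 0,"y": 0,"z": 0,"rx": 0,"ry": -0.008,"rz": 0,"claw": -1},{"x": 0,"y": 0,"z": 0,"rx": 0,"ry": 0,"rz": 0,"claw": -1},{"x": 0,"y": 0,"z": 0,"rx": 0,"ry": 0,"rz": 0,"claw": -1}]'

```text
clock: 27.7
eef_pos: [0.5437, 0.3577, 0.1745]
ee_rot: [[0.964, 0.0, 0.264], [0.0, -1.0, -0.001], [0.264, 0.001, -0.964]]
contact_force: [-6.2, -2.5, 6.4]
opening: 0.0236
grasp_force: 41.1
```

```bash
python3 -W ignore f.py
```

```text
clock 27.9 F flange frame (free part removed) [-3.49 -2.48 10.16] torque flange axes [-0.813  1.502 -0.042] grip 41.10931634902954
t 27.9 at [0.5437 0.3577 0.1746] F [-5.6 -2.5  7.1] open 0.0235 grip 41.1 q [ 0.94  0.33 -0.26  0.29 -0.85  0.46]
rotvec [0.001 0.003 0.   ] shift before turn [ 0.0004 -0.0003 -0.0009] after [ 0.0004 -0.0003 -0.0009]
```

Tilting the tool by ±0.25° leaves the normal force at 10 N. That means the gauge pivots in the pads and stays seated flat. I'll return to neutral, ease the side load and check the view.

>>> jog_arm --deltas '[{"x": -0.0003,"y": 0.0003,"z": 0,"rx": 0,"ry": 0.003,"rz": 0,"claw": -1},{"x": 0,"y": 0,"z": 0,"rx": 0,"ry": 0,"rz": 0,"claw": -1},{"x": 0,"y": 0,"z": 0,"rx": 0,"ry": 0,"rz": 0,"claw": -1},{"x": 0,"y": 0,"z": 0,"rx": 0,"ry": 0,"rz": 0,"claw": -1}]'

```text
clock: 28.4
eef_pos: [0.5438, 0.3577, 0.1746]
ee_rot: [[0.963, 0.0, 0.268], [0.001, -1.0, -0.001], [0.268, 0.001, -0.963]]
contact_force: [-3.1, -2.4, 6.9]
opening: 0.0237
grasp_force: 41.0
```

```bash
python3 -W ignore f.py; python3 -W ignore -c "
from ob2 import *
look(0)
a=np.load('last_side.npz')['q'];b=np.load('last_wrist.npz')['q']
save('fin',np.hstack([cv2.resize(a[230:410,100:280],(400,400)),cv2.resize(b,(400,400))]))" | head -3
```

```text
clock 28.6 F flange frame (free part removed) [-1.45 -1.76  9.  ] torque flange axes [-0.653  1.182 -0.042] grip 41.0197788476944
t 28.6 at [0.5438 0.3577 0.1746] F [-4.1 -2.2  6.7] open 0.0236 grip 41.0 q [ 0.94  0.33 -0.26  0.29 -0.84  0.45]
rotvec [ 0.    -0.     0.001] shift before turn [ 0.0003 -0.0003 -0.001 ] after [ 0.0003 -0.0003 -0.001 ]
t 28.6 at [0.5438 0.3577 0.1746] F [-4.1 -2.2  6.7] open 0.0236 grip 41.0 q [ 0.94  0.33 -0.26  0.29 -0.84  0.45]
rotvec [0.    0.003 0.001] shift before turn [ 0.0004 -0.0003 -0.001 ] after [ 0.0004 -0.0003 -0.001 ]
gauge axes in flange frame (deg) [-0.02  0.17  0.03] base in flange [-0.0003 -0.0003 -0.001 ]
```

View pics/fin.png

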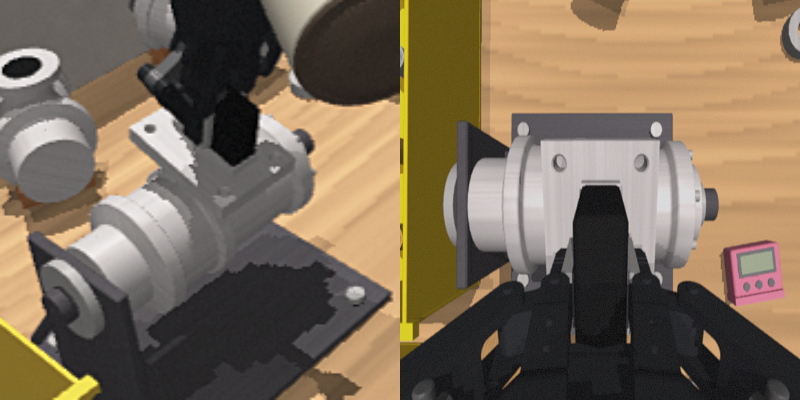

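Left half: the gauge stands on the sloped flange at (235,130). Right half: from the wrist it sits at (600,250), midway across the face (541 to 657), with its length running along the slope. The press is about 9 N and steady, so I'll hand in.

```bash
python3 -c "
from station import *
print(hand_in())"
```

```text
the job is handed in; nothing more can be done
None
```

Handed in at about 29 s: the gauge was stood on the granite plate and released to take its zero, and it is now gripped with its base flush in the middle of the sloped flange, length along the slope, pressing at about 9 N; no verdict came back.

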